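# Snap the locking bar back onto the pressure-cooker lid

### The job

The pressure-cooker lid is clamped on a sloping stand whose stiff column slides down under load until it finds its stop, and its locking bar has been taken off for washing. Pick up the bar, press it straight onto the lid between the two red spring clips until both ends snap fully home, then let go; press firmly but do not ram it, and leave the pot, saucepan, jar and spoon where they are.

Things in the scene. Friction and masses are not known exactly. Their poses are not given: they have to be found in the camera images.
- bar_center (a point): Centre of the loose locking bar (0.13-0.25 kg), 23 mm above its underside. It lies flat, grip up (own z up). Aluminium, 150 mm long (y), 22 wide (x), 14 high; chamfered ends: underside 138 mm long, widening to 150 over the lowest 10 mm. Same turned end for end.
- bar: The same bar, origin under its centre. Yellow grip with thin red stripe on its middle: 60 mm long (y), 24 mm wide (x), from 14 to 46 mm above the underside (total height 46 mm); pinch it across x. When home, the underside lies flat on the lid.
- lid_seat (a point): Centre of the lid's flat top face: the centre of the bar's underside goes here (bar_center 23 mm along +z). Own z: outward normal, 32 degrees (0.56 rad) from vertical; y: level, the bar lies along it, either way round; x: up the slope. Guide blocks 9 mm high at |y| 50-66 mm leave 28 mm along x for the bar.
- lid: Stainless lid, 216 mm across, 14 mm thick, same origin and axes as lid_seat, on a fixed stand (base 190 mm square). Its column slides along -z under about 8 N and stays where it is left, until it meets a hard stop 2 to 34 mm below the start (differs each time, found by feel). A valve 22 mm high stands at x = +82 mm.
- bead_a (a point): Bead of the red spring clip at y = +81 mm on the lid. Clip 36 mm high, 20 mm wide (x), hinged at its foot, spreads outward. Bead is 10 mm thick; this is its centre, 19.5 mm above the lid, 76.5 mm from the middle: inner side at 71.5 mm, so the bar (half length 75 mm) must spread it.
- bead_b (a point): Bead of the other clip, at y = -81 mm, likewise. The chamfers meet the beads with the underside some 17 mm above the lid. Spreading them takes 10-27 N along -z, so the column mostly gives first; past 9 mm they slip over, the force falls away by 4 mm, then rises on the lid. Over 60 N is ramming.
- pot: Bystander: stainless pressure-cooker pot without lid, 208 mm across, 134 mm high, 2 black side lugs reaching to 145 mm either side along own y; origin under its centre.
- saucepan: Bystander: aluminium saucepan 150 mm across, 75 mm high, black handle along own +x reaching 208 mm from the centre, 83 mm high; origin under its centre.
- jar: Bystander: closed clear plastic jar with green cap, 72 mm across, 110 mm high; origin under its centre.
- spoon: Bystander: wooden spoon 240 mm long lying along own x; origin under its middle.
Mind the look-alikes: they are no part of the job. Leave any purple or turquoise look-alike of the bar alone.

How it is judged:
On the way, in this order (a step that is already met when the one before it is completed fails the run):
1. the bar is held by the fingers, lifted clear of the counter (height (world z) of bar_center above 0.06 m and contact force between the fingers and bar above 1 N), for 0.2 s.
2. the bar is snapped in between both clips, down on the lid (x of bar_center in the frame of lid_seat between -0.005 and 0.005 m and y of bar_center in the frame of lid_seat between -0.004 and 0.004 m and z of bar_center in the frame of lid_seat between 0.02 and 0.0255 m and angle between the y axis of bar_center and the y axis of lid_seat, either way round below 0.1 rad and angle between the z axis of bar_center and the z axis of lid_seat, either way round below 0.06 rad), for 0.1 s.
At the end, for the whole second after the job is handed in: The bar sits on the lid between both clips: its centre 20 to 25.5 mm above the lid seat along the lid's normal, within 5 mm of it along x and 4 mm along y, lying along the lid's y to 0.1 rad and flat on the lid to 0.06 rad, at rest and let go (all of step 2 and linear speed of bar below 0.02 m/s and contact force between the fingers and bar below 0.1 N); the robot touches nothing.
It fails at once if the bar is rammed: more than 60 N between it and the lid with its clips (contact force between bar and lid above 60 N).
It fails at once if the pot is moved by more than 30 mm (distance of pot from where it was at the start of the episode above 0.03 m).
It fails at once if the saucepan is moved by more than 30 mm (distance of saucepan from where it was at the start of the episode above 0.03 m).
It fails at once if the jar is moved by more than 30 mm (distance of jar from where it was at the start of the episode above 0.03 m).
It fails at once if the wooden spoon is moved by more than 30 mm (distance of spoon from where it was at the start of the episode above 0.03 m).
It also fails if it takes over 61 s, if anything falls off the work surface, if the arm or the gripper's body presses on something with over 40 N, if the wrist force passes 120 N, or if a joint passes its speed limit or range.

### The arm

A 6-joint arm with a two-finger parallel gripper is mounted at the origin on the work surface. World frame = base frame: x ahead of the robot, y to its left, z up, the work surface at z = 0. Lengths are in m, angles in rad, forces in N, time in s.
With the tool pointing down it reaches from about 0.2 to 0.875 m from the base axis. Payload 3.4 kg.
Tool frame: the origin (TCP) lies between the finger pads; the fingertips stand 25 mm ahead of it and the grasp point (between the pads) lies 6 mm ahead of it (r.nose_length is the z of the fingertips in the tool frame, in m); z points along the fingers, x is the direction in which the jaws open and shut, and the axes are right-handed (so a half turn about z gives the same grasp; the last joint's range is limited). The gripper opens to 94 mm and grips with 3 to 60 N. Pads are 16 mm wide; open, the fingers measure 119 mm over their backs; the gripper's body (75 mm by 177 mm) begins 78 mm behind the grasp point.
Start: joints at [-1.284, 0.276, 1.505, -0, 1.361, -0.121], TCP at [0.228, -0.528, 0.23] pointing down, gripper open.
Joint ranges: [-2.89, 2.89], [-0.75, 2.08], [0.22, 2.7], [-1.18, 4.32], [0.11, 2.71], [-2.7, 2.7]. Speed limits (rad/s): [2.57, 2.57, 3.14, 3.14, 3.14, 3.14].

### API

Orientations are given as a unit quaternion [w, x, y, z].
In Python, from plant import r, gripper_to, inverse_kinematics, vision, models, telemetry gives the robot as it stands. Calls block until the motion is done:
- r.move_to(position, orientation): joint-space move of the TCP to a pose.
- r.move_l(position, rot=None, vel=0.15, guard=None): straight line of the TCP; rot=None keeps the orientation; vel is the mean speed in m/s. With guard (N) it stops when the force on the tool has changed by that much, and returns True; else False.
- r.movej(angles): joint-space move.
- gripper_to(opening, f_grip=None): finger opening in m; f_grip is the grip in N (None keeps the last); returns when the fingers have stopped.
- r.hold(seconds).
- inverse_kinematics(position, orientation): joint angles nearest the present ones, or None.
- vision.snapshot(name): name is "side" or "top"; returns the picture (400x640x3 uint8, red, green, blue); there is no depth.
- vision.get_calibration(name): a dict with "fx", "fy", "cx", "cy" (pixels), "D" ([k1, k2, p1, p2, k3] as OpenCV has them; the pictures are not rectified), "position" and "orientation" of the camera in the world. Camera axes: x right, y down, z forward; pixel columns grow to the right and rows downward; lengths in m; the calibration is good to about 2 mm. A picture is of the moment at which its call begins. get_calibration takes no time and is no camera call.
A pose or a line that the arm cannot do raises r.PlanningError and nothing moves.
- r.sign_off(): hands the job in, once; it reports no verdict.
Trained networks look in the newest picture that a camera, given by its name, has taken for a name from the list of things; names that differ only in an ending like _2 or _b are one class to them, and where a whole thing is asked for, a point or a joint stands for the part that bears it (a point fixed in the world has none). Each returns a list of dicts, best first, with "score" (0 to 1); they miss things now and then, are a little off and sometimes report something else, mostly with a low value. They report only what shows in the picture. A call takes as long as a camera call. They do not tell look-alikes from the thing itself.
- models.boxes_of(thing, camera): "at" ([x, y, z] in m, in world coordinates, good to about 4 mm: the middle of the surface that is visible of it).
- models.regions_of(thing, camera): "pixels" (400x640 bool, what is visible of it).
- models.mark_of(thing, camera): "at" ([x, y, z] in m, in world coordinates, good to about 4 mm: a listed point, or the origin of a listed thing).
Readings, each from a call of its own:
- telemetry.current_t(): time.
- telemetry.current_joints(): joint angles.
- telemetry.current_dq(): joint speeds.
- telemetry.current_joint_efforts(): joint torques, N m.
- telemetry.current_ee_pos(): TCP position.
- telemetry.current_tool_rot(): TCP orientation.
- telemetry.current_wrist_force(): force on the tool from outside, world axes, zero at the start.
- telemetry.current_torque(): the same for the moment, N m.
- telemetry.current_opening(): finger opening in m.
Only numpy, scipy, OpenCV 4.12 (cv2) and the standard library are available. Lean on these libraries where they do the work, as an engineer would, in place of code of your own. Each camera call takes 0.05 s, during which the arm holds its last target.

## Working session

There is one attempt and no reset: what is moved stays moved. The work goes in short steps, each a Python script; the robot and the scene stay as the last script left them, time stands still between calls to the robot, and variables do not carry over. Pictures are saved under pics/ and viewed, and the job is handed in when it is done.

```bash
ls -la; mkdir -p pics; python3 - <<'E'
from plant import r, gripper_to, inverse_kinematics, vision, models, telemetry
import cv2
print(telemetry.current_t())
for n in ("side","top"):
    im=vision.snapshot(n); cv2.imwrite(f"pics/{n}0.png",im[:,:,::-1]); print(n,vision.get_calibration(n))
for t in ["bar","bar_center","lid","lid_seat","bead_a","pot","saucepan","jar","spoon"]:
    for n in ("side","top"):
        o=models.mark_of(t,n)
        print(t,n,[(d["score"].__round__(2),[round(float(v),3) for v in d["at"]]) for d in o[:5]])
print(telemetry.current_t())
E
```

```text
total 12
drwxr-xr-x  3 agent agent 4096 Dec  7 04:00 .
drwxr-xr-x 23 root  root  4096 Dec  7 04:00 ..
drwxr-xr-x  2 agent agent 4096 Dec  7 04:00 pics
0.0
side {'fx': 370.34544908257027, 'fy': 370.34544908257027, 'cx': 317.5875920954145, 'cy': 201.30512366419615, 'D': array([0.01269756, 0.        , 0.        , 0.        , 0.        ]), 'position': array([0.14288824, 0.86055037, 0.87938708]), 'orientation': array([ 0.10323901, -0.20139438,  0.88043258, -0.41667792])}
top {'fx': 491.352745611784, 'fy': 491.352745611784, 'cx': 331.384141105196, 'cy': 199.45881575045414, 'D': array([-0.04870406,  0.        ,  0.        ,  0.        ,  0.        ]), 'position': array([0.46179428, 0.01700368, 1.6683437 ]), 'orientation': array([ 0.02543679, -0.70037062,  0.71312117, -0.01709273])}
bar side [(0.97, [0.354, 0.122, -0.003]), (0.87, [0.314, 0.337, 0.005]), (0.86, [0.516, 0.227, -0.001]), (0.67, [0.667, 0.308, -0.002])]
bar top [(0.9, [0.356, 0.125, -0.002]), (0.87, [0.311, 0.338, 0.002]), (0.82, [0.666, 0.304, -0.004]), (0.58, [0.515, 0.223, 0.004])]
bar_center side [(0.96, [0.356, 0.121, 0.02
[... 358 characters left out ...]
41, -0.035, 0.148]), (0.6, [0.567, -0.104, 0.132])]
lid_seat side [(0.78, [0.564, -0.11, 0.132])]
lid_seat top [(0.8, [0.565, -0.112, 0.129])]
bead_a side [(0.57, [0.566, -0.186, 0.146]), (0.43, [0.543, -0.038, 0.146])]
bead_a top [(0.62, [0.542, -0.035, 0.143]), (0.53, [0.57, -0.184, 0.145]), (0.48, [0.618, -0.449, 0.001])]
pot side [(0.8, [0.618, -0.451, 0.002])]
pot top [(0.97, [0.618, -0.449, 0.0]), (0.2, [0.567, -0.105, 0.132])]
saucepan side [(0.66, [0.532, 0.489, -0.001])]
saucepan top [(0.83, [0.535, 0.489, 0.002])]
jar side [(0.66, [0.783, 0.197, -0.002])]
jar top [(0.57, [0.786, 0.192, 0.0])]
spoon side [(0.64, [0.409, -0.32, -0.003])]
spoon top [(0.69, [0.412, -0.323, 0.004])]
1.0
```

View pics/side0.png

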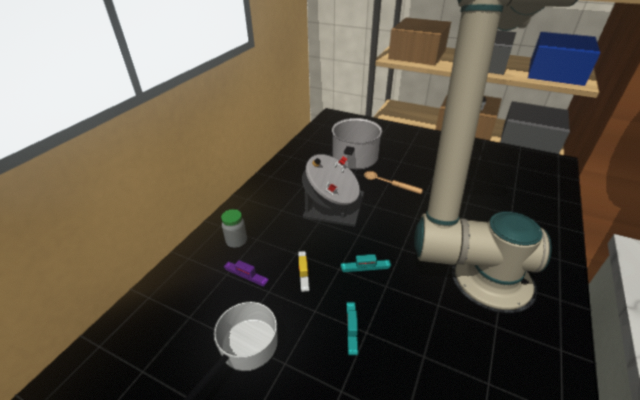

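View pics/top0.png

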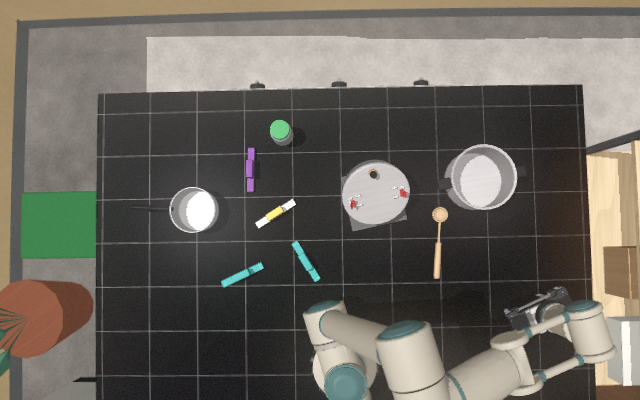

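```bash
python3 - <<'E'
import cv2,numpy as np
t=cv2.imread("pics/top0.png"); s=cv2.imread("pics/side0.png")
def crop(im,x,y,w,h,n,k): cv2.imwrite(n,cv2.resize(im[y:y+h,x:x+w],None,fx=k,fy=k,interpolation=cv2.INTER_CUBIC))
crop(t,335,150,85,85,"pics/tl.png",7); crop(s,295,145,75,85,"pics/sl.png",7)
a=cv2.resize(t[190:240,245:305],None,fx=6,fy=6,interpolation=cv2.INTER_CUBIC);b=cv2.resize(s[245:295,275:335],None,fx=6,fy=6,interpolation=cv2.INTER_CUBIC)
cv2.imwrite("pics/bar.png",np.hstack([a,b]))
E
```

```text
(no output)
```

View pics/tl.png

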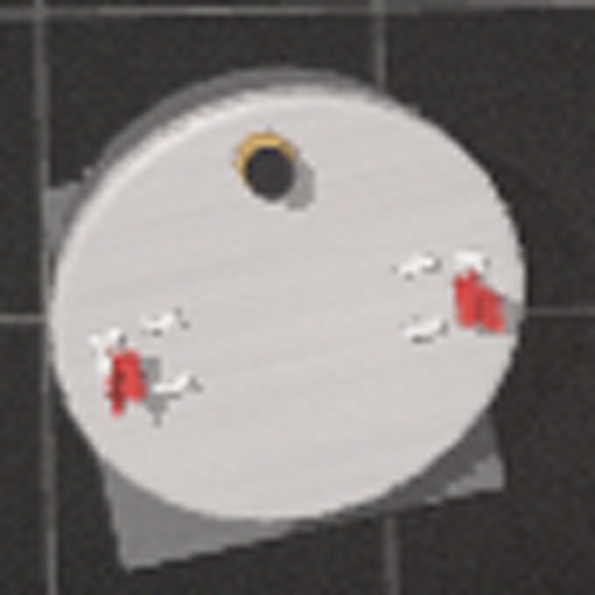

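View pics/sl.png

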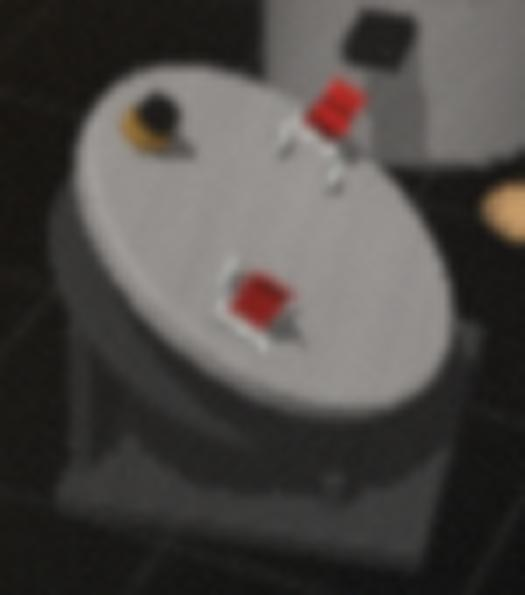

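View pics/bar.png

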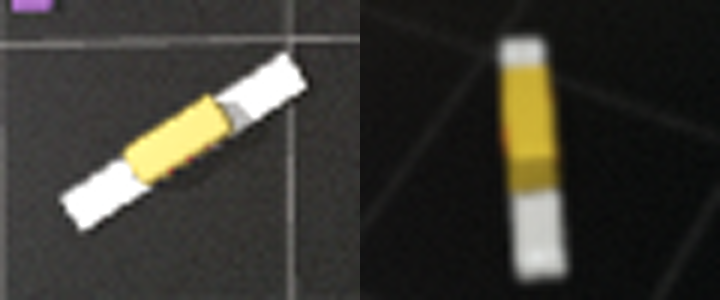

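```bash
cat > h.py <<'E'
import numpy as np,cv2
from scipy.spatial.transform import Rotation as R
from scipy.optimize import least_squares
def q2R(q): return R.from_quat(np.roll(q,-1))
def R2q(Rm):
    return np.roll(R.from_matrix(Rm).as_quat(),1)
def proj(P,c):
    P=np.atleast_2d(P); Rc=q2R(c["orientation"]).as_matrix()
    rv=cv2.Rodrigues(Rc.T)[0]; tv=-Rc.T@c["position"]
    K=np.array([[c["fx"],0,c["cx"]],[0,c["fy"],c["cy"]],[0,0,1]])
    return cv2.projectPoints(P.astype(float),rv,tv,K,c["D"])[0][:,0]
def frame(yaw,tilt=np.deg2rad(32)):
    # lid axes: y level, x up slope, z normal
    y=np.array([-np.sin(yaw),np.cos(yaw),0]); xh=np.array([np.cos(yaw),np.sin(yaw),0])
    x=np.cos(tilt)*xh+np.sin(tilt)*np.array([0,0,1.]); z=np.cross(x,y)
    return np.column_stack([x,y,z])
E
python3 - <<'E'
from h import *
from plant import vision,models,telemetry
import pickle
res={}
ims={"top":[],"side":[]}
for k in range(5):
    for n in ("side","top"):
        ims[n].append(vision.snapshot(n))
        for t in ("lid_seat","bead_a","bar_center"):
            for d in models.mark_of(t,n):
                a=np.array(d["at"])
                for lab,p in (("seat",[.565,-.11,.13]),("A",[.542,-.036,.145]),("B",[.568,-.185,.146]),("bar",[.517,.225,.022])):
                    if np.linalg.norm(a-p)<.035 and (lab in "AB")==(t=="bead_a") and (lab=="bar")==(t=="bar_center"): res.setdefault((lab,n),[]).append(a)
for k,v in res.items(): print(k,len(v),np.round(np.mean(v,0),4),np.round(np.std(v,0),4))
cal={n:vision.get_calibration(n) for n in ims}
pickle.dump((ims,cal),open("d0.pkl","wb")); print(telemetry.current_t())
E
```

```text
('seat', 'side') 4 [ 0.5662 -0.109   0.1288] [0.0001 0.0016 0.0007]
('B', 'side') 5 [ 0.5678 -0.185   0.1458] [0.0013 0.0016 0.0007]
('bar', 'side') 6 [0.5184 0.2236 0.0195] [0.001  0.0011 0.0096]
('seat', 'top') 6 [ 0.5643 -0.1102  0.1286] [0.0014 0.0018 0.0007]
('A', 'top') 5 [ 0.5417 -0.0337  0.1455] [0.001  0.0019 0.0015]
('B', 'top') 5 [ 0.5719 -0.1851  0.1439] [0.0016 0.0007 0.0016]
('bar', 'top') 5 [0.5178 0.2243 0.0186] [0.0021 0.001  0.0015]
('A', 'side') 4 [ 0.5414 -0.0384  0.1459] [0.0016 0.0018 0.002 ]
3.0
```

```bash
cat > fit.py <<'E'
from h import *
import pickle
ims,cal=pickle.load(open("d0.pkl","rb"))
G={n:cv2.GaussianBlur(np.mean([i.astype(float) for i in ims[n]],0).mean(2),(0,0),0.7) for n in ims}
M={n:np.mean([i.astype(float) for i in ims[n]],0) for n in ims}
def edges(poly_fn,p,cams,half=4):
    out=[]
    for n in cams:
        th=np.linspace(0,2*np.pi,120,endpoint=False)
        P=poly_fn(p,th); uv=proj(P,cal[n]); t=np.roll(uv,-1,0)-np.roll(uv,1,0); nr=np.column_stack([t[:,1],-t[:,0]]); nr/=np.linalg.norm(nr,axis=1)[:,None]
        c=uv.mean(0); nr*=np.sign(((uv-c)*nr).sum(1))[:,None]
        s=np.arange(-half,half+.01,.25)
        X=(uv[:,None]+s[None,:,None]*nr[:,None]).astype(np.float32)
        pr=cv2.remap(G[n].astype(np.float32),X[...,0],X[...,1],cv2.INTER_CUBIC)
        g=-np.gradient(pr,axis=1)/.25
        for i in range(len(th)):
            j=np.argmax(g[i,1:-1])+1
            if g[i,j]<12: continue
            out.append((n,th[i],s[j],g[i,j],uv[i]+s[j]*nr[i],nr[i]))
    return out
def circ(p,th):
    F=frame(p[3],p[4]); return np.array(p[:3])+.108*(np.outer(np.cos(th),F[:,0])+np.outer(np.sin(th),F[:,1]))
def run(cams,half0=5):
    p=np.array([.5655,-.1095,.1287,np.deg2rad(10.8),np.deg2rad(32)])
    for it in range(8):
        E=edges(circ,p,cams,half=max(2.5,half0-it))
        def f(q):
            r=[]
            for n in cams:
                e=[x for x in E if x[0]==n]
                uv=proj(circ(q,np.array([x[1] for x in e])),cal[n])
                r.append((((np.array([x[4] for x in e])-uv)*np.array([x[5] for x in e])).sum(1)))
            r=np.concatenate(r+[[(q[4]-np.deg2rad(32))*400]])
            return r
        s=least_squares(f,p,loss="soft_l1",f_scale=.4); p=s.x
    print(cams,np.round(p[:3],4),np.rad2deg(p[3:]).round(2),"n",len(E),"rms",np.sqrt(np.mean(s.fun**2)).round(2))
    return p,E
for c in (["top","side"],["top"],["side"]): p,E=run(c); 
p,E=run(["top","side"])
for n in ("top","side"):
    im=cv2.resize(M[n].astype(np.uint8)[:,:,::-1],None,fx=6,fy=6,interpolation=cv2.INTER_CUBIC)
    F=frame(p[3],p[4])
    W=lambda v: tuple(int(a) for a in (proj(p[:3]+F@np.array(v),cal[n])[0]*6+2.5))
    for th in np.linspace(0,6.28,90): cv2.circle(im,W([.108*np.cos(th),.108*np.sin(th),0]),2,(0,255,0),-1)
    for sy in (1,-1):
        cv2.circle(im,W([0,.0765*sy,.0195]),4,(255,0,0),-1)
        for x in (.01,-.01): cv2.circle(im,W([x,.081*sy,.036]),4,(255,255,0),-1)
        for x in (.014,-.014):
            for y in (.05,.066): cv2.circle(im,W([x,y*sy,.009]),3,(255,0,255),-1)
    cv2.circle(im,W([.082,0,.022]),4,(0,255,255),-1)
    u=W([0,0,0]); cv2.imwrite(f"pics/fit_{n}.png",im[u[1]-260:u[1]+260,u[0]-280:u[0]+280])
E
python3 fit.py
```

```text
['top', 'side'] [ 0.5693 -0.1045  0.1248] [ 7.46 31.24] n 239 rms 0.62
['top'] [ 0.5686 -0.1042  0.1325] [10.23 31.97] n 120 rms 0.38
['side'] [ 0.5684 -0.1026  0.1263] [ 7.51 31.85] n 120 rms 0.67
['top', 'side'] [ 0.5693 -0.1045  0.1248] [ 7.46 31.24] n 239 rms 0.62
```

View pics/fit_top.png

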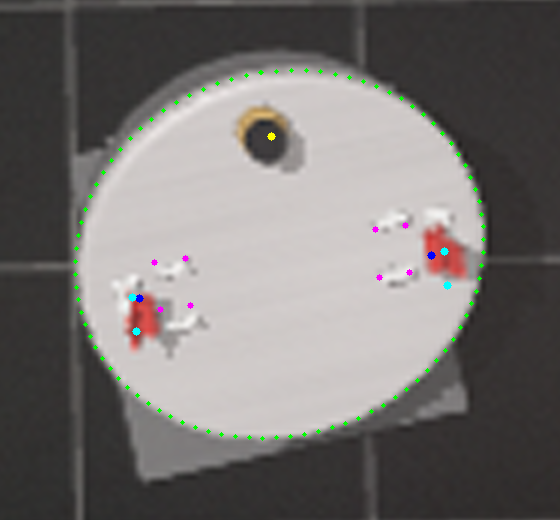

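View pics/fit_side.png

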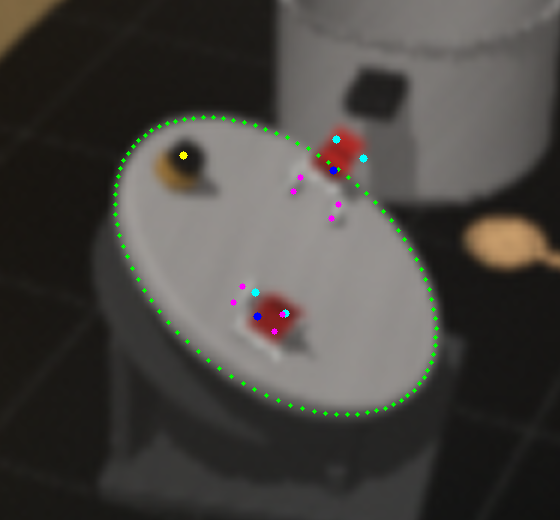

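```bash
cat > fit2.py <<'E'
exec(open("fit.py").read().split("def run(")[0])
def sil(E,p):
    F=frame(p[3],p[4]);o=[]
    for e in E:
        rad=np.cos(e[1])*F[:,0]+np.sin(e[1])*F[:,1]; P=p[:3]+.108*rad
        v=cal[e[0]]["position"]-P; v/=np.linalg.norm(v)
        if rad@v< -0.1: o.append(e)
    return o
def run(cams,yaw=10.5,fy=True):
    p=np.array([.5655,-.1095,.1287,np.deg2rad(yaw),np.deg2rad(32)])
    for it in range(8):
        E=sil(edges(circ,p,cams,half=max(2.5,5-it)),p)
        def f(q):
            r=[]
            for n in cams:
                e=[x for x in E if x[0]==n]
                uv=proj(circ(q,np.array([x[1] for x in e])),cal[n])
                r.append((((np.array([x[4] for x in e])-uv)*np.array([x[5] for x in e])).sum(1)))
            return np.concatenate(r+[[(q[4]-np.deg2rad(32))*4000,(q[3]-np.deg2rad(yaw))*(4000 if fy else 20)]])
        s=least_squares(f,p,loss="soft_l1",f_scale=.4); p=s.x
    print(cams,np.round(p[:3],4),np.rad2deg(p[3:]).round(2),"n",len(E),"rms",np.sqrt(np.mean(s.fun**2)).round(2))
    return p,E
if __name__=="__main__":
    for yw in (9,10.5,12): run(["top","side"],yw)
    run(["top"]);run(["side"])
    p,E=run(["top","side"],fy=False)
    for n in ("top","side"):
        im=cv2.resize(M[n].astype(np.uint8)[:,:,::-1],None,fx=6,fy=6,interpolation=cv2.INTER_CUBIC)
        F=frame(p[3],p[4])
        W=lambda v: tuple(int(a) for a in (proj(p[:3]+F@np.array(v),cal[n])[0]*6+2.5))
        for e in E:
            if e[0]==n: cv2.circle(im,W([.108*np.cos(e[1]),.108*np.sin(e[1]),0]),2,(0,255,0),-1)
        for sy in (1,-1):
            cv2.circle(im,W([0,.0765*sy,.0195]),4,(255,0,0),-1)
            for x in (.01,-.01): cv2.circle(im,W([x,.081*sy,.036]),4,(255,255,0),-1)
            for x in (.014,-.014):
                for y in (.05,.066): cv2.circle(im,W([x,y*sy,.009]),3,(255,0,255),-1)
        cv2.circle(im,W([.082,0,.022]),4,(0,255,255),-1)
        u=W([0,0,0]); cv2.imwrite(f"pics/fit2_{n}.png",im[u[1]-260:u[1]+260,u[0]-280:u[0]+280])
E
python3 fit2.py
```

```text
['top', 'side'] [ 0.568  -0.1044  0.1258] [ 9. 32.] n 117 rms 0.64
['top', 'side'] [ 0.5679 -0.1047  0.1267] [10.5 32. ] n 118 rms 0.66
['top', 'side'] [ 0.5679 -0.1051  0.1276] [12. 32.] n 117 rms 0.58
['top'] [ 0.5683 -0.1052  0.1243] [10.5 32. ] n 58 rms 0.36
['side'] [ 0.5644 -0.098   0.1312] [10.5 32. ] n 60 rms 0.8
['top', 'side'] [ 0.5678 -0.105   0.1267] [10.76 32.  ] n 117 rms 0.62
```

View pics/fit2_top.png

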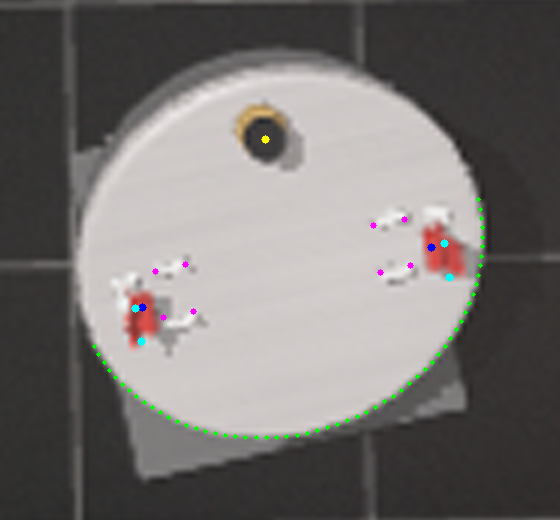

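View pics/fit2_side.png

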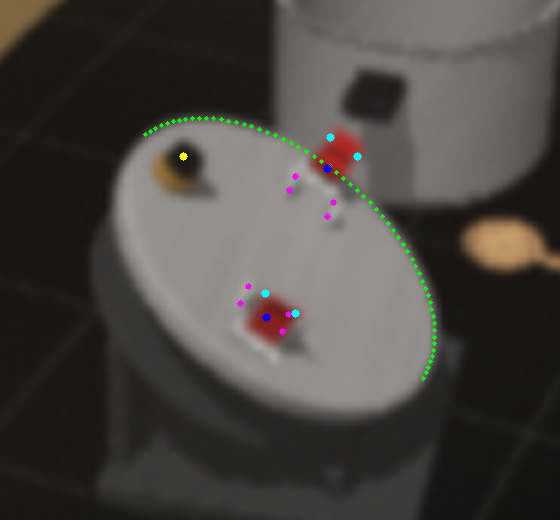

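```bash
cat > barfit.py <<'E'
from h import *
from scipy.optimize import minimize
ALU=np.array([[x,y,z] for x in (-.011,.011) for y,z in ((-.069,0),(.069,0),(-.075,.010),(.075,.010),(-.075,.014),(.075,.014))])
GR=np.array([[x,y,z] for x in (-.012,.012) for y in (-.03,.03) for z in (.014,.046)])
def cover(p,Rm,c,box,ss=8):
    x0,y0,w,h=box; m=np.zeros((h*ss,w*ss),np.uint8)
    for B in (ALU,GR):
        uv=proj(p+B@Rm.T,c); uv=(uv-[x0,y0]+.5)*ss-.5
        hull=cv2.convexHull(uv.astype(np.float32))[:,0]
        cv2.fillConvexPoly(m,np.round(hull*16).astype(np.int32),1,shift=4)
    return m.reshape(h,ss,w,ss).mean((1,3))
E
python3 - <<'E'
from barfit import *
import pickle
ims,cal=pickle.load(open("d0.pkl","rb"))
M={n:np.mean([i.astype(float) for i in ims[n]],0) for n in ims}
boxes={"top":(248,192,56,44),"side":(285,240,40,60)}
T={}
for n,b in boxes.items():
    a=M[n][b[1]:b[1]+b[3],b[0]:b[0]+b[2]]; g=a.max(2); bg=np.median(g); 
    T[n]=np.clip((g-bg-12)/(90 if n=="top" else 70),0,1)
def cost(q,cams):
    Rm=R.from_euler("z",q[2]).as_matrix(); s=0
    for n in cams:
        s+=((cv2.GaussianBlur(cover(np.array([q[0],q[1],0]),Rm,cal[n],boxes[n]),(0,0),.6)-T[n])**2).sum()
    return s
for cams in (["top"],["side"],["top","side"]):
    best=None
    for d in (0,.1,-.1):
        s=minimize(cost,[.518,.224,np.arctan2(.142,.222)+d],args=(cams,),method="Nelder-Mead",options=dict(initial_simplex=None,xatol=1e-4,fatol=1e-3))
        s=minimize(cost,s.x,args=(cams,),method="Nelder-Mead",options=dict(initial_simplex=s.x+np.array([[0,0,0],[.004,0,0],[0,.004,0],[0,0,.08]]),xatol=1e-4,fatol=1e-3))
        if best is None or s.fun<best.fun: best=s
    print(cams,best.x[:2].round(4),np.rad2deg(best.x[2]).round(2),best.fun)
E
```

```text
['top'] [0.5193 0.2269] 31.72 27.242365937994496
['side'] [0.519  0.2229] 32.6 21.29579485485789
['top', 'side'] [0.5191 0.2253] 32.39 62.81018094654996
```

```bash
cat >> h.py <<'E'
def tool(xdir,zdir):
    z=np.array(zdir)/np.linalg.norm(zdir); x=np.array(xdir)-np.dot(xdir,z)*z; x/=np.linalg.norm(x)
    return R2q(np.column_stack([x,np.cross(z,x),z]))
E
python3 - <<'E'
from h import *
from plant import r,inverse_kinematics,telemetry
yw=np.deg2rad(32.2); F=frame(np.deg2rad(10.8)); seat=np.array([.5658,-.109,.1287])
for s in (1,-1):
    q=tool(s*np.array([np.cos(yw),np.sin(yw),0]),[0,0,-1])
    print("pick",s,[ (j if j is None else np.round(j,2)) for j in (inverse_kinematics([.5185,.2245,z],q) for z in (.15,.039))])
    q=tool(s*F[:,0],-F[:,2])
    for h in (.039+.06,.039+.017,.039-.035):
        j=inverse_kinematics(seat+h*F[:,2],q); print("place",s,h,j if j is None else np.round(j,2))
E
```

```text
pick 1 [array([ 0.29,  0.32,  1.65, -0.  ,  1.17, -0.28]), array([ 0.29,  0.43,  1.79, -0.  ,  0.92, -0.28])]
place 1 0.099 [-0.64  0.01  2.03  0.58  0.79 -1.18]
place 1 0.056 [-0.6   0.08  2.06  0.63  0.69 -1.22]
place 1 0.003999999999999997 [-0.55  0.17  2.09  0.72  0.57 -1.29]
pick -1 [None, None]
place -1 0.099 [-0.64  0.01  2.03  0.58  0.79  1.96]
place -1 0.056 [-0.6   0.08  2.06  0.63  0.69  1.92]
place -1 0.003999999999999997 [-0.55  0.17  2.09  0.72  0.57  1.85]
```

```bash
python3 - <<'E'
from h import *
from plant import r,inverse_kinematics,telemetry,gripper_to,vision
yw=np.deg2rad(32.2)
q=tool([np.cos(yw),np.sin(yw),0],[0,0,-1])
t0=telemetry.current_t()
r.move_to([.30,-.45,.36],telemetry.current_tool_rot())
r.move_to([.5185,.2245,.30],q); print(telemetry.current_t()-t0)
print("guard",r.move_l([.5185,.2245,.040],vel=.15,guard=15), telemetry.current_ee_pos(),telemetry.current_wrist_force())
im=vision.snapshot("side"); cv2.imwrite("pics/g1.png",cv2.resize(im[170:320,240:400,::-1],None,fx=4,fy=4))
print(gripper_to(.02,55),telemetry.current_opening(),telemetry.current_wrist_force(),telemetry.current_t())
E
```

```text
3.2333
guard False [0.51903045 0.22468149 0.04070132] [ 0.52317636  0.22010475 -0.27807287]
False 0.023857145429866593 [-1.11910437 -1.22913896  0.28526052] 9.2417
```

View pics/g1.png

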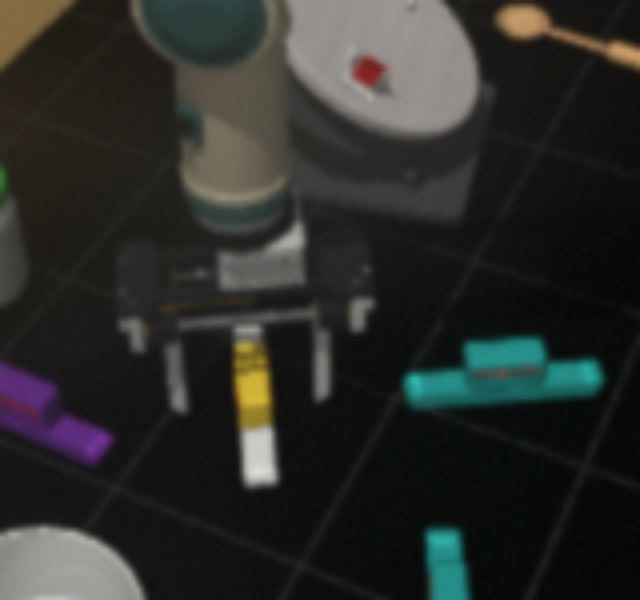

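```bash
python3 - <<'E'
from h import *
from plant import r,inverse_kinematics,telemetry,gripper_to,vision
import pickle
r.move_l([.5185,.2245,.10],vel=.12); r.hold(.3)
print(telemetry.current_opening(),telemetry.current_wrist_force())
r.move_l([.5185,.2245,.33],vel=.3)
F=frame(np.deg2rad(10.8)); seat=np.array([.5658,-.109,.1287]); q=tool(F[:,0],-F[:,2])
r.move_to(seat+.16*F[:,2],q)
r.move_l(seat+(.045+.0407)*F[:,2],vel=.15); r.hold(.3)
print(telemetry.current_ee_pos(),telemetry.current_tool_rot(),telemetry.current_wrist_force(),telemetry.current_t())
ims={n:[vision.snapshot(n) for _ in range(3)] for n in("top","side")}
print(F.T@(telemetry.current_ee_pos()-seat))
pickle.dump((ims,telemetry.current_ee_pos(),telemetry.current_tool_rot()),open("d1.pkl","wb"))
for n,(x,y) in (("top",(330,140)),("side",(285,120))):
    im=np.mean(ims[n],0)[y:y+100,x:x+110,::-1]; cv2.imwrite(f"pics/h1_{n}.png",cv2.resize(im,None,fx=6,fy=6,interpolation=cv2.INTER_CUBIC))
print(telemetry.current_t())
E
```

```text
0.02340448333576516 [ 0.32702737  0.14072995 -2.13558044]
[ 0.5212732  -0.11783734  0.20224519] [-0.02537947  0.9568429   0.0904422   0.27500502] [ 1.25376239 -0.21419974 -1.8496334 ] 13.3833
[-1.79053194e-05 -9.77650533e-05  8.58325056e-02]
13.6833[ WARN:0@10.050] global loadsave.cpp:1063 imwrite_ Unsupported depth image for selected encoder is fallbacked to CV_8U.
```

View pics/h1_top.png

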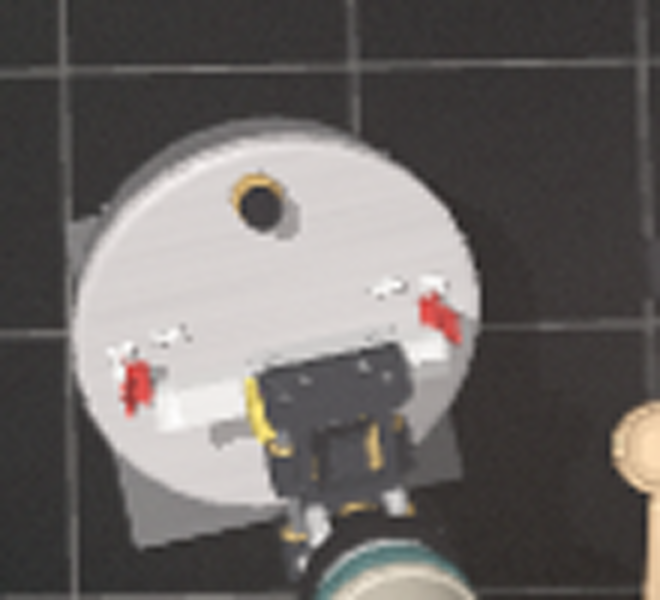

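View pics/h1_side.png

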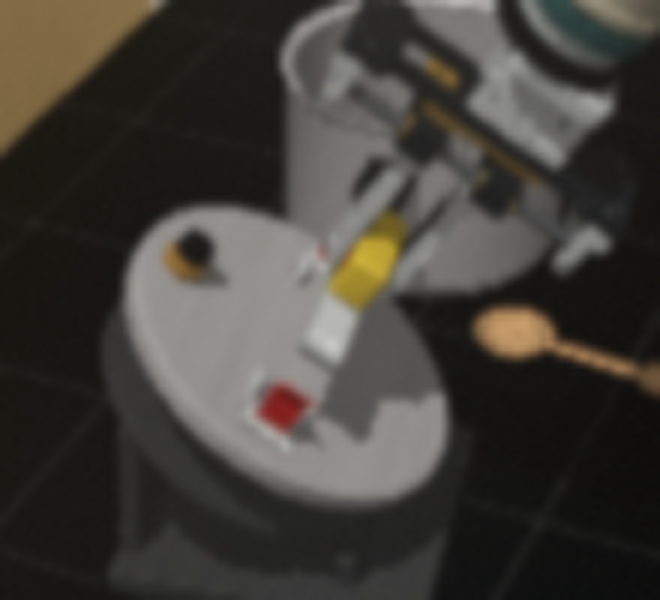

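```bash
cat > ov.py <<'E'
from barfit import *
import pickle,sys
_,cal=pickle.load(open("d0.pkl","rb"))
def overlay(pkl,seat,yaw,cor,tag,inhand=(0,0,.0407)):
    ims,pt,qt=pickle.load(open(pkl,"rb")); Rt=q2R(qt).as_matrix()
    F=frame(yaw)
    # bar frame: x=tool x, z=-tool z
    Rb=np.column_stack([Rt[:,0],-Rt[:,1],-Rt[:,2]]); pb=pt+Rt@np.array(inhand)
    for n,(x,y) in (("top",(330,140)),("side",(285,120))):
        k=7
        im=cv2.resize(np.mean(ims[n],0)[y:y+85,x:x+100,::-1].astype(np.uint8),None,fx=k,fy=k,interpolation=cv2.INTER_CUBIC)
        def D(P,col):
            for u in proj(P,cal[n])+cor[n]: cv2.circle(im,tuple(int(v) for v in ((u-[x,y]+.5)*k-.5)),2,col,-1)
        L=lambda v: seat+np.atleast_2d(v)@F.T
        ln=lambda a,b: np.linspace(a,b,25)
        for s in(1,-1):
            D(L([[xx,.081*s,.036] for xx in(-.01,0,.01)]),(255,255,0)); D(L([0,.0765*s,.0195]),(255,0,0))
            for s2 in (1,-1): D(L(ln([.014*s2,.05*s,.009],[.014*s2,.066*s,.009])),(255,0,255))
        D(L([.082,0,.022]),(0,255,255))
        th=np.linspace(0,6.28,120); D(L(np.column_stack([.108*np.cos(th),.108*np.sin(th),0*th])),(0,200,0))
        for a,b in (((-1,-1),(1,-1)),((1,-1),(1,1)),((1,1),(-1,1)),((-1,1),(-1,-1))):
            D(pb+ln([.011*a[0],.075*a[1],.014],[.011*b[0],.075*b[1],.014])@Rb.T,(0,0,255))
            D(pb+ln([.012*a[0],.03*a[1],.046],[.012*b[0],.03*b[1],.046])@Rb.T,(0,128,255))
        cv2.imwrite(f"pics/{tag}_{n}.png",im)
if __name__=="__main__":
    overlay("d1.pkl",np.array([.5658,-.109,.1287]),np.deg2rad(10.8),{"top":[0,0],"side":[0,0]},"ov1")
E
python3 ov.py
```

```text
(no output)
```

View pics/ov1_top.png

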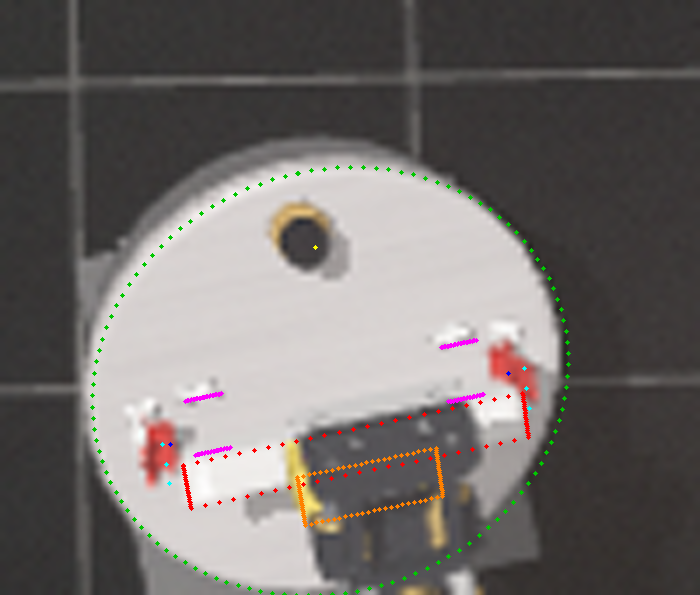

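View pics/ov1_side.png

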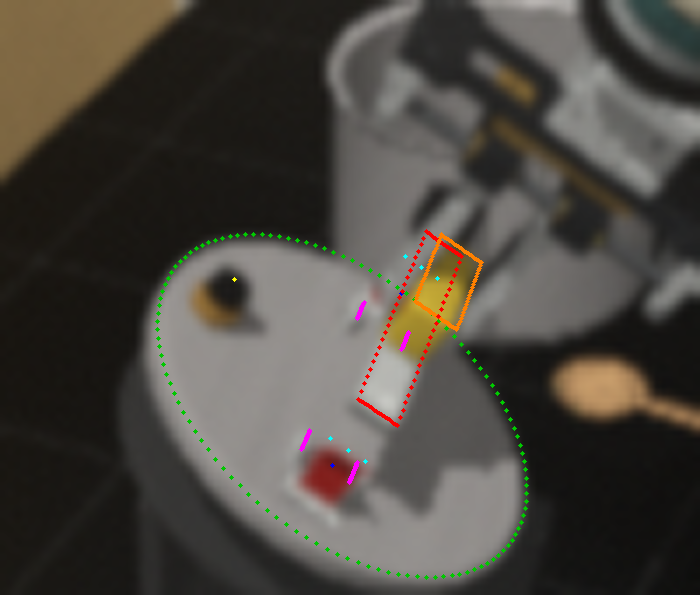

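```bash
cat > rect.py <<'E'
from ov import *
def rect(img,c,o,Fm,z,xs,ys):
    X,Y=np.meshgrid(xs,ys,indexing="ij"); P=o+np.column_stack([X.ravel(),Y.ravel(),np.full(X.size,z)])@Fm.T
    uv=proj(P,c).astype(np.float32).reshape(X.shape+(2,))
    return cv2.remap(img.astype(np.float32),uv[...,0],uv[...,1],cv2.INTER_CUBIC)
def show(pkl,o,Fm,z,name,xr,yr=.1,k=4):
    ims=pkl; st=1/k/1000
    xs=np.arange(xr[1],xr[0],-st); ys=np.arange(yr,-yr,-st); out=[]
    for n in("top","side"):
        a=np.clip(rect(np.mean(ims[n],0),cal[n],o,Fm,z,xs,ys),0,255).astype(np.uint8)[:,:,::-1].copy()
        for y in np.arange(-.09,.091,.01):
            j=int((yr-y)/st); cv2.line(a,(j,0),(j,6 if abs(y)>1e-6 else 20),(0,255,0),1)
        for x in np.arange(-.03,.031,.01):
            i=int((xr[1]-x)/st)
            if 0<=i<len(xs): cv2.line(a,(0,i),(8 if abs(x)>1e-6 else 25,i),(0,255,255),1)
        out.append(a); out.append(np.zeros((4,a.shape[1],3),np.uint8))
    cv2.imwrite(name,np.vstack(out))
E
python3 - <<'E'
from rect import *
ims0=pickle.load(open("d0.pkl","rb"))[0]
F=frame(np.deg2rad(10.8)); seat=np.array([.5658,-.109,.1287])
show(ims0,seat,F,.009,"pics/r_lid.png",(-.035,.035))
show(ims0,seat,F,.036,"pics/r_clip.png",(-.035,.035))
ims,pt,qt=pickle.load(open("d1.pkl","rb")); Rt=q2R(qt).as_matrix()
Rb=np.column_stack([Rt[:,0],-Rt[:,1],-Rt[:,2]]); pb=pt+Rt@np.array([0,0,.0407])
show(ims,pb,Rb,.014,"pics/r_bar.png",(-.035,.035))
E
```

```text
(no output)
```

View pics/r_lid.png

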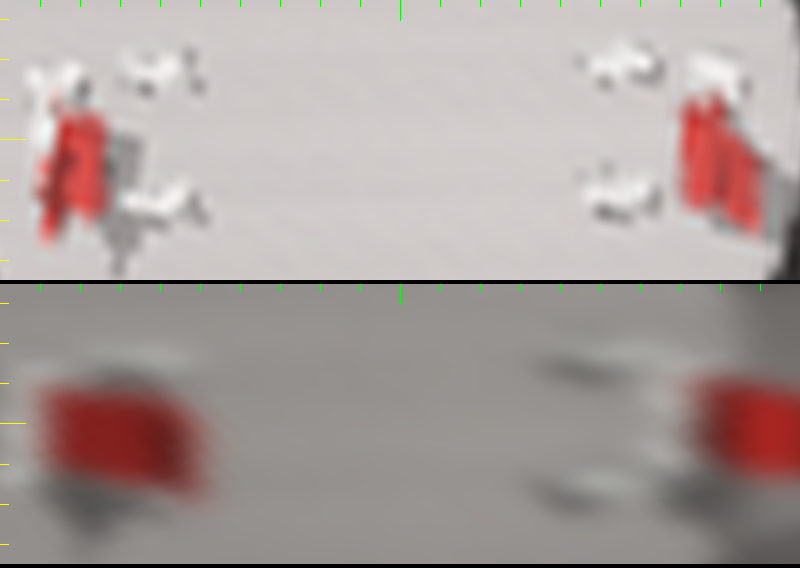

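View pics/r_clip.png

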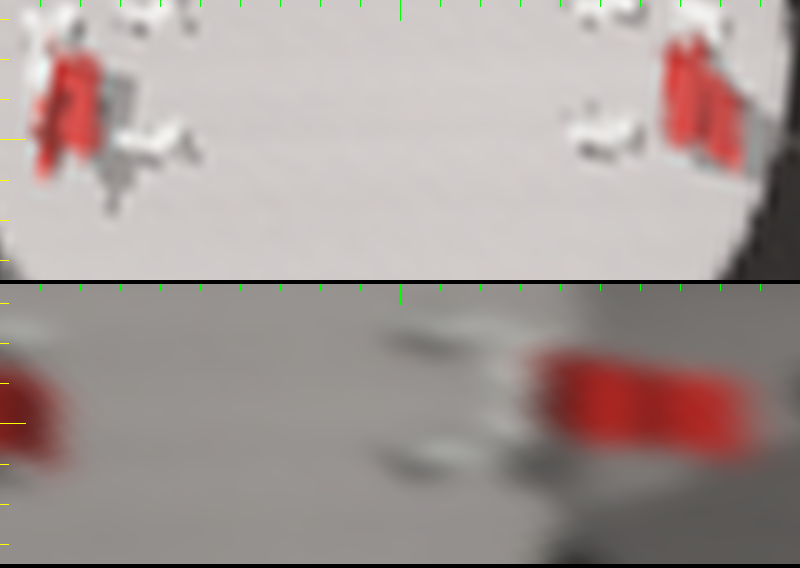

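View pics/r_bar.png

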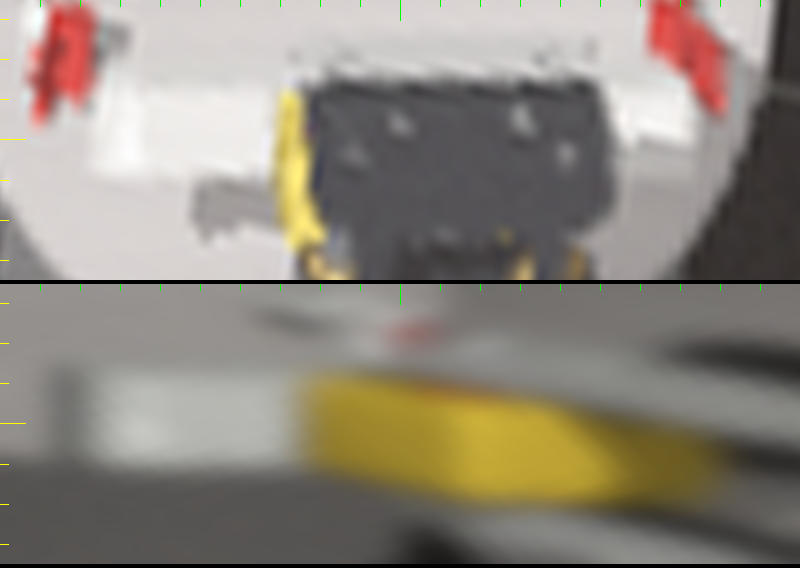

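```bash
cat > cfg.py <<'E'
from h import *
YAW=np.deg2rad(11.2); F=frame(YAW); F0=frame(np.deg2rad(10.8))
SEAT=np.array([.5658,-.109,.1287])+F0@np.array([.0003,.0018,0])
Q=tool(F[:,0],-F[:,2]); IH=.0407
def tcp(h,dx=0,dy=0): return SEAT+F@np.array([dx,dy,h+IH])
E
python3 - <<'E'
from cfg import *
from rect import *
from plant import r,telemetry,vision
r.move_l(tcp(.045),rot=Q,vel=.05)
f0=telemetry.current_wrist_force()
print(r.move_l(tcp(.023),vel=.06,guard=8)); r.hold(.3)
print("dF lid",F.T@(telemetry.current_wrist_force()-f0),"pos",F.T@(telemetry.current_ee_pos()-SEAT),telemetry.current_opening())
ims={n:[vision.snapshot(n) for _ in range(3)] for n in("top","side")}
pt,qt=telemetry.current_ee_pos(),telemetry.current_tool_rot()
pickle.dump((ims,pt,qt),open("d2.pkl","wb")); print(telemetry.current_t())
show(ims,SEAT,F,.009,"pics/r2_lid.png",(-.035,.035))
Rt=q2R(qt).as_matrix()
Rb=np.column_stack([Rt[:,0],-Rt[:,1],-Rt[:,2]]); pb=pt+Rt@np.array([0,0,.0407])
show(ims,pb,Rb,.014,"pics/r2_bar.png",(-.035,.035))
E
```

```text
False
dF lid [ 0.74730805 -1.16403977  0.32722637] pos [ 0.00018687 -0.00012019  0.06392746] 0.023797654427575136
15.05
```

View pics/r2_lid.png

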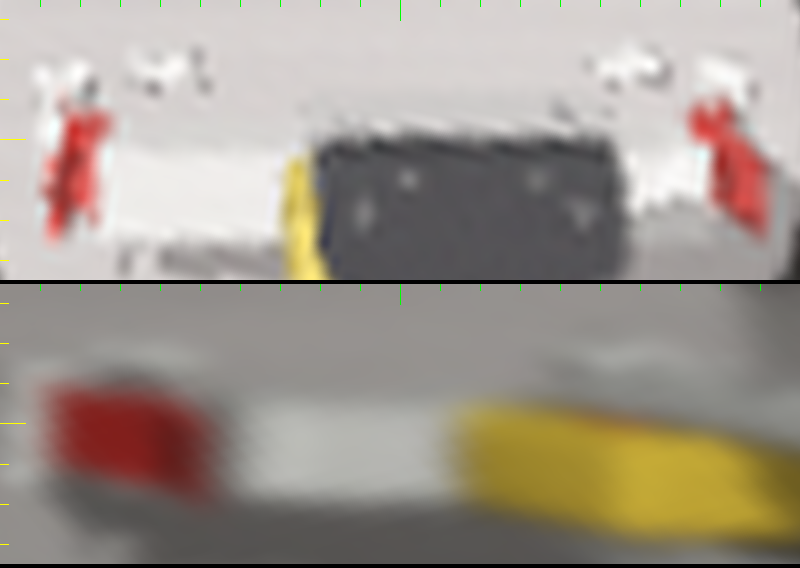

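View pics/r2_bar.png

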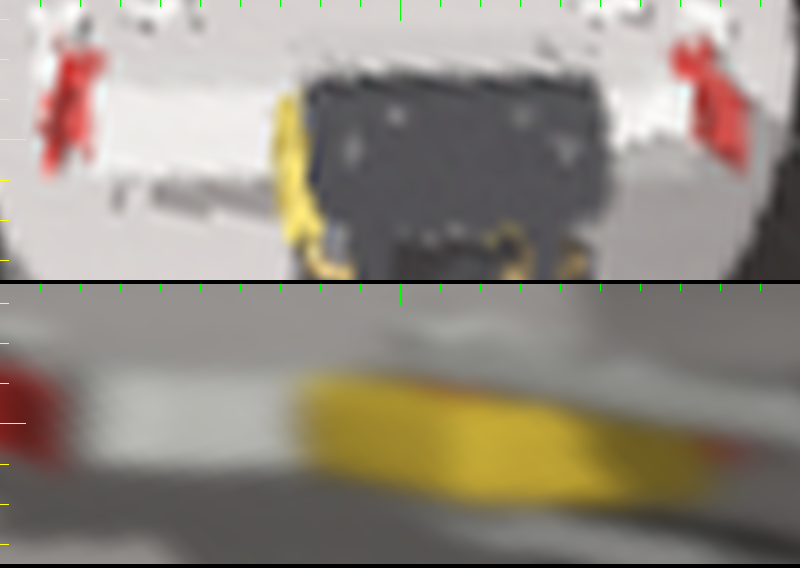

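```bash
cat > press.py <<'E'
from cfg import *
from plant import r,telemetry,gripper_to
import sys
def force(f0): return F.T@(telemetry.current_wrist_force()-f0)
def press(h0,h1,step,f0,fmax,dx=.0005,dy=0,guard=20,vel=.02):
    h=h0; log=[]
    while h>h1:
        h-=step
        g=r.move_l(tcp(h,dx,dy),vel=vel,guard=guard)
        f=force(f0); e=F.T@(telemetry.current_ee_pos()-SEAT)
        log.append((h*1e3,(e[2]-IH)*1e3,e[0]*1e3,e[1]*1e3,f[0],f[1],f[2],g))
        print("cmd %.1f act %.1f x %.1f y %.1f F %.1f %.1f %.1f g%d"%log[-1])
        if f[2]>fmax or g: break
    return h
E
python3 - <<'E'
from press import *
gripper_to(.02,60)
r.move_l(tcp(.023,.0005),vel=.02); r.hold(.2)
f0=telemetry.current_wrist_force(); np.save("f0.npy",f0); t=telemetry.current_t()
h=press(.023,.008,.001,f0,16); print(h,t,telemetry.current_t(),telemetry.current_opening())
E
```

```text
cmd 22.0 act 21.9 x 0.5 y 0.0 F 0.5 -0.4 1.6 g0
cmd 21.0 act 20.9 x 0.4 y 0.1 F -0.1 0.2 0.3 g0
cmd 20.0 act 19.9 x 0.5 y 0.0 F 0.4 0.1 0.4 g0
cmd 19.0 act 18.9 x 0.5 y 0.0 F 0.2 -0.3 0.5 g0
cmd 18.0 act 18.0 x 0.6 y -0.2 F -0.1 -0.2 1.1 g0
cmd 17.0 act 17.1 x 0.8 y -0.5 F 0.3 -1.6 2.2 g0
cmd 16.0 act 16.2 x 1.0 y -0.6 F 0.7 -2.6 3.6 g0
cmd 15.0 act 15.2 x 1.0 y -0.4 F 0.2 -3.3 5.8 g0
cmd 14.0 act 14.1 x 0.8 y -0.3 F 0.7 -3.6 5.6 g0
cmd 13.0 act 13.0 x 0.7 y 0.2 F 1.9 -2.5 5.1 g0
cmd 12.0 act 12.0 x 0.6 y 0.3 F 1.8 -1.0 7.3 g0
cmd 11.0 act 11.0 x 0.5 y 0.2 F 1.1 -1.1 7.4 g0
cmd 10.0 act 10.0 x 0.5 y 0.1 F 1.0 -1.9 7.5 g0
cmd 9.0 act 8.9 x 0.4 y 0.1 F 1.4 -1.6 7.3 g0
cmd 8.0 act 7.8 x 0.3 y 0.1 F 1.0 -2.0 5.5 g0
0.007999999999999986 15.7167 19.4667 0.023751923431100285
```

```bash
python3 - <<'E'
from press import *
f0=np.load("f0.npy"); t=telemetry.current_t()
h=press(.008,-.036,.001,f0,22,dx=.0005,dy=-.0005,guard=20,vel=.025); print(h,t,telemetry.current_t(),telemetry.current_opening())
E
```

```text
cmd 7.0 act 6.6 x 0.1 y -0.2 F 0.7 -0.9 2.2 g0
cmd 6.0 act 5.7 x 0.1 y -0.3 F 0.8 -0.4 0.5 g0
cmd 5.0 act 4.7 x 0.1 y -0.3 F -0.7 -1.1 -0.7 g0
cmd 4.0 act 3.8 x 0.2 y -0.3 F -0.3 -0.8 -0.1 g0
cmd 3.0 act 2.9 x 0.4 y -0.4 F 0.5 -0.5 0.4 g0
cmd 2.0 act 1.9 x 0.5 y -0.5 F 0.8 -1.2 1.5 g0
cmd 1.0 act 0.9 x 0.6 y -0.5 F 0.8 -0.2 -1.0 g0
cmd 0.0 act -0.2 x 0.5 y -0.5 F 1.0 -0.1 -0.8 g0
cmd -1.0 act -1.2 x 0.4 y -0.4 F 0.9 -0.6 -2.8 g0
cmd -2.0 act -2.2 x 0.3 y -0.3 F 0.1 -0.2 -2.4 g0
cmd -3.0 act -2.9 x 0.4 y -0.4 F -0.5 -0.1 1.9 g0
cmd -4.0 act -3.7 x 0.7 y -0.6 F -0.4 -0.9 4.9 g0
cmd -5.0 act -4.7 x 0.7 y -0.6 F -1.9 -0.7 8.6 g0
cmd -6.0 act -5.8 x 0.7 y -0.6 F -1.0 -0.3 9.3 g0
cmd -7.0 act -6.8 x 0.7 y -0.6 F -0.4 -0.8 9.3 g0
cmd -8.0 act -7.9 x 0.7 y -0.6 F 0.5 -0.5 9.2 g0
cmd -9.0 act -9.0 x 0.6 y -0.6 F -0.5 -0.4 8.9 g0
cmd -10.0 act -10.0 x 0.7 y -0.6 F -0.3 -1.1 7.9 g0
cmd -11.0 act -11.0 x 0.6 y -0.6 F 0.6 -1.1 8.4 g0
cmd -12.0 act -12.0 x 0.6 y -0.5 F 0.1 -0.9 7.7 g0
cmd -13.0 act -13.0 x 0.6 y -0.6 F 0.2 -1.1 8.2 g0
cmd -14.0 act -14.0 x 0.6 y -0.5 F -0.1 -0.4 7.5 g0
cmd -15.0 a
[... 418 characters left out ...]
 0.6 y -0.5 F 0.4 0.2 9.1 g0
cmd -24.0 act -24.0 x 0.6 y -0.5 F 1.4 0.0 8.1 g0
cmd -25.0 act -25.0 x 0.6 y -0.6 F 1.4 -0.8 7.9 g0
cmd -26.0 act -26.0 x 0.6 y -0.5 F 1.7 -1.2 7.7 g0
cmd -27.0 act -27.0 x 0.6 y -0.5 F 1.4 -1.3 8.7 g0
cmd -28.0 act -28.0 x 0.6 y -0.5 F 1.5 -0.1 9.5 g0
cmd -29.0 act -29.0 x 0.6 y -0.5 F 1.6 0.1 8.8 g0
cmd -30.0 act -30.0 x 0.6 y -0.5 F 1.7 -0.1 8.6 g0
cmd -31.0 act -31.0 x 0.6 y -0.5 F 0.4 -0.6 8.3 g0
cmd -32.0 act -32.0 x 0.6 y -0.5 F 1.9 -0.3 9.4 g0
cmd -33.0 act -33.0 x 0.6 y -0.5 F 0.5 -1.3 9.4 g0
cmd -34.0 act -33.1 x 0.6 y -0.5 F -0.8 -0.1 20.2 g0
cmd -35.0 act -33.1 x 0.6 y -0.5 F -3.3 -0.4 32.9 g0
-0.035000000000000024 19.4667 30.2167 0.02398548472771045
```

```bash
python3 - <<'E'
from cfg import *
from rect import *
from plant import r,telemetry,vision
r.hold(.1)
print(telemetry.current_t(),F.T@(telemetry.current_wrist_force()-np.load("f0.npy")),telemetry.current_opening())
ims={n:[vision.snapshot(n) for _ in range(2)] for n in("top","side")}
pt,qt=telemetry.current_ee_pos(),telemetry.current_tool_rot()
pickle.dump((ims,pt,qt),open("d3.pkl","wb"))
S=SEAT-.033*F[:,2]
show(ims,S,F,.014,"pics/r3_14.png",(-.035,.035))
for n,(x,y) in (("top",(330,140)),("side",(285,120))):
    im=np.mean(ims[n],0)[y:y+90,x:x+110,::-1].astype(np.uint8); cv2.imwrite(f"pics/h3_{n}.png",cv2.resize(im,None,fx=6,fy=6,interpolation=cv2.INTER_CUBIC))
E
```

```text
30.3167 [-3.37335495 -0.1838369  32.06577945] 0.023166986694607077
```

View pics/r3_14.png

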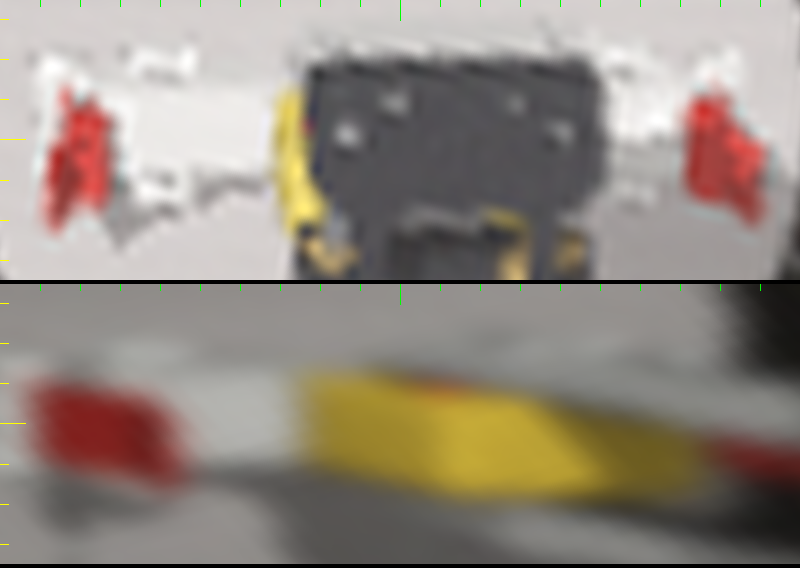

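View pics/h3_side.png

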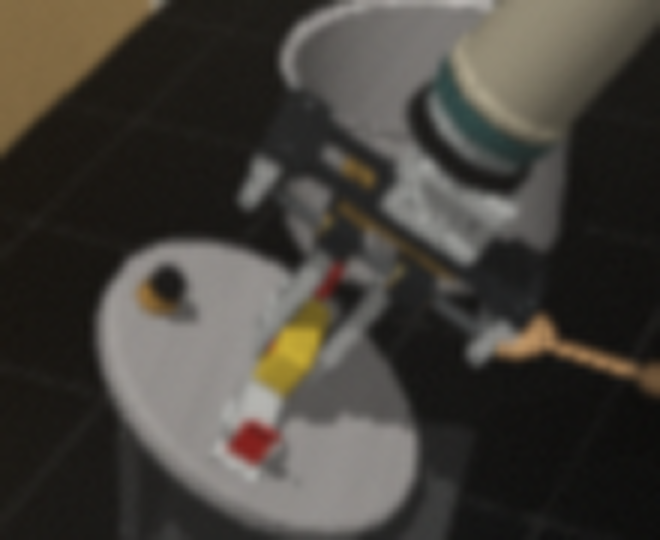

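View pics/h3_top.png

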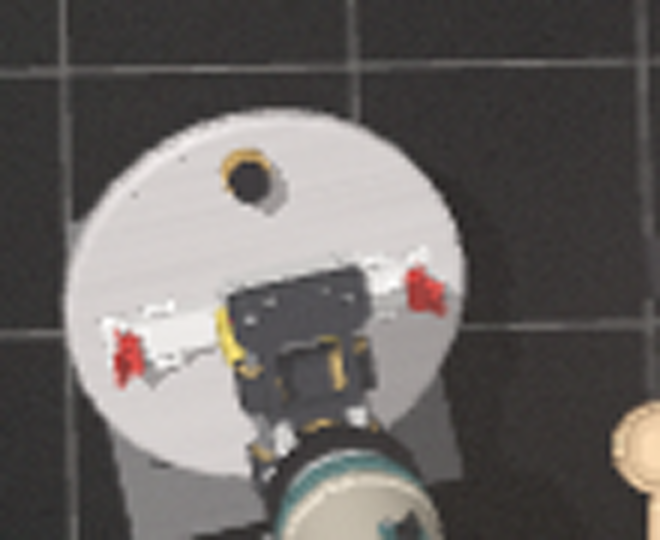

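```bash
python3 - <<'E'
from cfg import *
from rect import *
from press import force
from plant import r,telemetry,vision,gripper_to,models
f0=np.load("f0.npy")
r.move_l(tcp(-.0333,.0005,-.0005),vel=.02); print(force(f0),F.T@(telemetry.current_ee_pos()-SEAT))
gripper_to(.06); r.hold(.1); print("opened",telemetry.current_opening(),force(f0))
r.move_l(tcp(.06),vel=.12,guard=15)
r.move_l(tcp(.13),vel=.2)
r.move_to([.30,-.42,.36],telemetry.current_tool_rot()); r.hold(.3)
print(telemetry.current_t(),telemetry.current_wrist_force())
ims={n:[vision.snapshot(n) for _ in range(3)] for n in("top","side")}
pickle.dump((ims,0,0),open("d4.pkl","wb"))
for n in ims:
    for t in ("bar_center","lid_seat","bead_a"):
        print(t,n,[(round(d["score"],2),np.round(d["at"],4)) for d in models.mark_of(t,n) if np.linalg.norm(np.array(d["at"])-[.58,-.1,.11])<.12])
S=SEAT-.033*F[:,2]; print("exp seat",S,"exp bar",S+.023*F[:,2])
show(ims,S,F,.014,"pics/r4_14.png",(-.035,.035))
a=[]
for n,(x,y) in (("top",(335,150)),("side",(290,140))):
    im=np.mean(ims[n],0)[y:y+90,x:x+80,::-1].astype(np.uint8); a.append(cv2.resize(im,None,fx=5,fy=5,interpolation=cv2.INTER_CUBIC))
cv2.imwrite("pics/h4.png",np.hstack(a)); print(telemetry.current_t())
E
```

```text
[-1.18817156 -2.00513136 16.99238319] [ 8.92494931e-05 -4.53760725e-04  7.65167272e-03]
opened 0.059991328085935394 [ 0.82377906 -0.92769989  2.18314842]
34.6583 [0.05184036 0.3960975  0.09390871]
bar_center top [(0.7, array([ 0.5668, -0.1071,  0.115 ]))]
lid_seat top [(0.86, array([ 0.5846, -0.1062,  0.1012]))]
bead_a top [(0.6, array([ 0.5574, -0.033 ,  0.117 ])), (0.51, array([ 0.5885, -0.1813,  0.1155]))]
bar_center side [(0.67, array([ 0.5688, -0.1057,  0.1212]))]
lid_seat side [(0.77, array([ 0.5842, -0.1058,  0.1045]))]
bead_a side [(0.54, array([ 0.5848, -0.1826,  0.1175])), (0.51, array([ 0.5577, -0.0327,  0.1193]))]
exp seat [ 0.58286691 -0.10378757  0.10087339] exp bar [ 0.57091089 -0.10615493  0.12037849]
35.2583
```

View pics/r4_14.png

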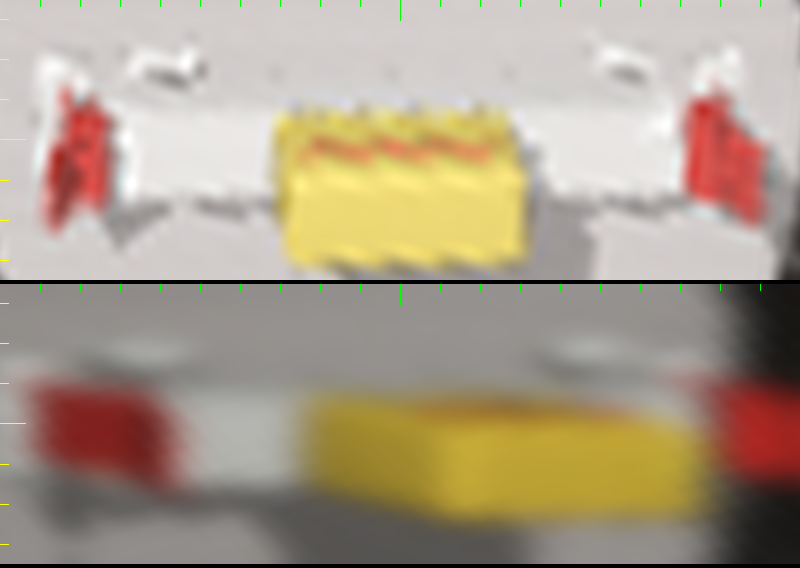

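View pics/h4.png

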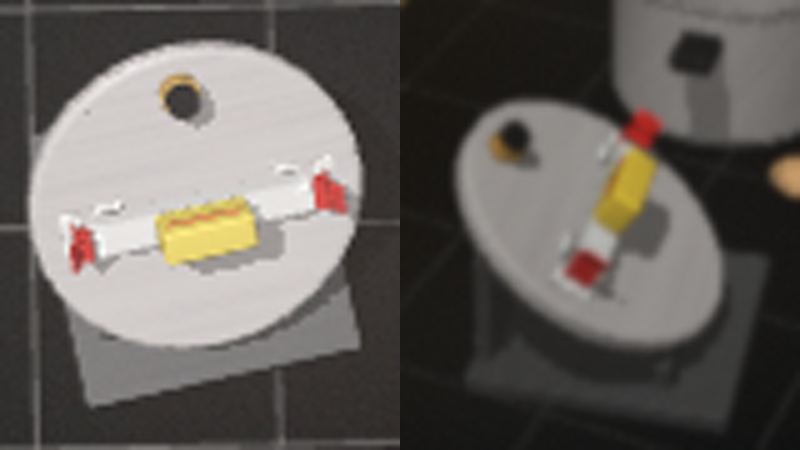

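```bash
python3 - <<'E'
from cfg import *
from rect import *
from plant import r,telemetry,vision,gripper_to,models
res={}
for k in range(6):
    for n in("top","side"):
        vision.snapshot(n)
        for t in ("bar_center","lid_seat","bead_a"):
            for d in models.mark_of(t,n):
                a=np.array(d["at"])
                if np.linalg.norm(a-[.58,-.1,.11])<.12:
                    l=t
                    if t=="bead_a":
                        if abs(a[1]+.107)<.05: continue
                        l="A" if a[1]>-.1 else "B"
                    res.setdefault((l,n),[]).append(F.T@(a-SEAT)+[0,0,.033])
for k,v in sorted(res.items()): print(k,len(v),np.round(np.mean(v,0)*1e3,1),np.round(np.std(v,0)*1e3,1))
print(telemetry.current_t())
ims=pickle.load(open("d4.pkl","rb"))[0]
S=SEAT-.033*F[:,2]
for n in("top","side"):
    st=.0002; out=[]
    for z in (.009,.014):
        a=np.clip(rect(np.mean(ims[n],0),cal[n],S,F,z,np.arange(.03,-.03,-st),np.arange(.08,.035,-st)),0,255)
        b=np.clip(rect(np.mean(ims[n],0),cal[n],S,F,z,np.arange(.03,-.03,-st),np.arange(-.035,-.08,-st)),0,255)
        o=np.hstack([a,b])
        o=np.clip((o-90)*1.5,0,255) if n=="top" else np.clip((o-60)*1.8,0,255)
        for x in np.arange(-.03,.03,.005):
            i=int((.03-x)/st); 
            if 0<=i<len(o): o[i,::1 if abs(x)<1e-6 else 6]=[0,255,0]
        out.append(o.astype(np.uint8)[:,:,::-1])
    cv2.imwrite(f"pics/r5_{n}.png",cv2.resize(np.vstack(out),None,fx=1.6,fy=1)[:600])
E
```

```text
('A', 'side') 6 [-0.1 74.1 21.4] [1.6 1.6 1.1]
('A', 'top') 6 [-1.2 76.8 20.1] [1.  1.  1.8]
('B', 'side') 6 [ -2.4 -76.7  24.4] [2.  1.8 1.2]
('B', 'top') 5 [  0.4 -77.5  18.8] [1.5 1.4 1.2]
('bar_center', 'side') 6 [ -3.5 -13.9  23.8] [ 1.2 29.   1.8]
('bar_center', 'top') 8 [-4.2 -9.6 17.2] [ 3.  25.4  6. ]
('lid_seat', 'side') 6 [ 0.2 -1.2  3.2] [1.  1.9 1.2]
('lid_seat', 'top') 6 [-1.7 -3.7  1.6] [1.6 1.5 1.3]
37.6583
```

View pics/r5_top.png

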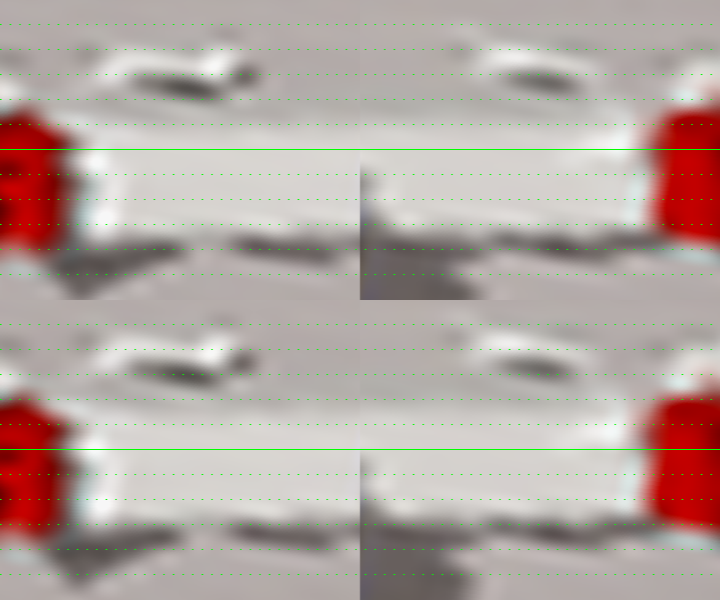

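View pics/r5_side.png

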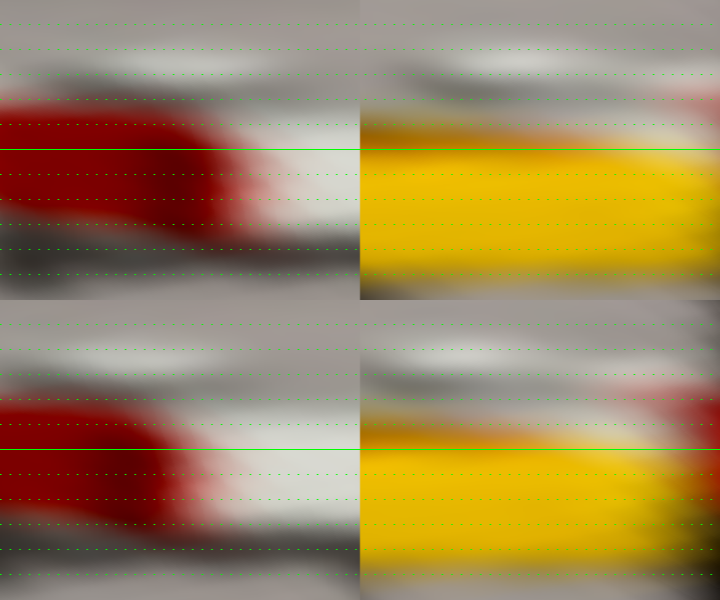

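```bash
cat > gfit.py <<'E'
from cfg import *
from barfit import *
import pickle
_,cal=pickle.load(open("d0.pkl","rb"))
def mk(a,n):
    h=cv2.cvtColor(np.clip(a,0,255).astype(np.uint8),cv2.COLOR_RGB2HSV).astype(float)
    s=np.clip((h[...,1]-90)/70,0,1)*((h[...,0]>17)&(h[...,0]<38)|((h[...,0]<17)&(h[...,0]>8)&(h[...,1]>60)))
    return s
def cov(P,c,box,ss=8):
    x0,y0,w,h=box; m=np.zeros((h*ss,w*ss),np.uint8)
    uv=(proj(P,c)-[x0,y0]+.5)*ss-.5
    cv2.fillConvexPoly(m,np.round(cv2.convexHull(uv.astype(np.float32))[:,0]*16).astype(np.int32),1,shift=4)
    return cv2.GaussianBlur(m.reshape(h,ss,w,ss).mean((1,3)),(0,0),.7)
def fit(ims,o,Fm,boxes,free,cams=("top","side"),bias={"top":(0,0),"side":(0,0)}):
    T={n:mk(np.mean(ims[n],0)[boxes[n][1]:boxes[n][1]+boxes[n][3],boxes[n][0]:boxes[n][0]+boxes[n][2]],n) for n in cams}
    def cost(v):
        q=np.zeros(6); q[list(free)]=v   # x,y,z mm ; roll(about y),pitch(about x),yaw deg
        Rm=Fm@R.from_euler("xyz",[q[4],q[3],q[5]],degrees=True).as_matrix(); s=0
        for n in cams:
            p=o+Fm@(q[:3]*1e-3+np.array([bias[n][0],bias[n][1],0])*1e-3)
            s+=((cov(p+GR@Rm.T,cal[n],boxes[n])-T[n])**2).sum()
        return s
    x0=np.zeros(len(free)); k=len(free)
    for d in (4,2,1):
        s=minimize(cost,x0,method="Nelder-Mead",options=dict(initial_simplex=x0+d*np.vstack([np.zeros(k),np.eye(k)]),xatol=.03,fatol=.01,maxiter=600)); x0=s.x
    return s.x.round(2),round(s.fun,2)
E
python3 - <<'E'
from gfit import *
from rect import show
ims0=pickle.load(open("d0.pkl","rb"))[0]; ims4=pickle.load(open("d4.pkl","rb"))[0]
bx4={"top":(355,180,40,35),"side":(320,160,35,35)}
# baseline on counter: known flat z=0, yaw 32.2, TCP pos ~ (.519,.2247)
F1=R.from_euler("z",32.2,degrees=True).as_matrix(); o1=np.array([.519,.2247,0])
bx0={"top":(256,198,38,30),"side":(290,250,30,32)}
print("counter top xy,yaw",fit(ims0,o1,F1,bx0,(0,1,5),("top",)),"side",fit(ims0,o1,F1,bx0,(0,1,5),("side",)),"both xyz roll",fit(ims0,o1,F1,bx0,(0,1,2,3)))
S=SEAT-.033*F[:,2]
for n in("top","side"): print(n,"xy",fit(ims4,S,F,bx4,(0,1),(n,)),"xy roll yaw",fit(ims4,S,F,bx4,(0,1,3,5),(n,)))
print("both xyz",fit(ims4,S,F,bx4,(0,1,2)),"roll",fit(ims4,S,F,bx4,(0,1,2,3)))
b={"top":(2.1,.9),"side":(1,2.5)}
print("biased: both xyz",fit(ims4,S,F,bx4,(0,1,2),bias=b),"roll",fit(ims4,S,F,bx4,(0,1,2,3),bias=b),"all",fit(ims4,S,F,bx4,(0,1,2,3,4,5),bias=b))
for n,b in bx4.items():
    a=np.mean(ims4[n],0)[b[1]:b[1]+b[3],b[0]:b[0]+b[2]]; m=mk(a,n)
    cv2.imwrite(f"pics/m_{n}.png",cv2.resize(np.hstack([a[:,:,::-1],np.repeat(m[...,None]*255,3,2)]).astype(np.uint8),None,fx=8,fy=8))
E
```

```text
counter top xy,yaw (array([ 1.13,  1.49, -0.35]), np.float64(52.46)) side (array([-1.49, -1.9 ,  4.76]), np.float64(26.6)) both xyz roll (array([ 2.43,  1.17,  4.53, -6.06]), np.float64(70.6))
top xy (array([-3.31,  2.85]), np.float64(54.85)) xy roll yaw (array([-17.4 ,   0.78,  25.97,   4.67]), np.float64(26.17))
side xy (array([-4.47, -5.17]), np.float64(13.03)) xy roll yaw (array([-9.89, -5.98, 10.26, -1.92]), np.float64(8.31))
both xyz (array([-2.81,  1.36,  3.19]), np.float64(71.43)) roll (array([-14.26,   0.77,   4.54,  22.  ]), np.float64(44.5))
biased: both xyz (array([-3.57,  1.73,  5.15]), np.float64(71.81)) roll (array([-14.8 ,   0.35,   6.  ,  21.27]), np.float64(43.43)) all (array([-14.49,  -0.76,   5.94,  20.95,  -4.58,  -1.88]), np.float64(42.74))
```

View pics/m_top.png

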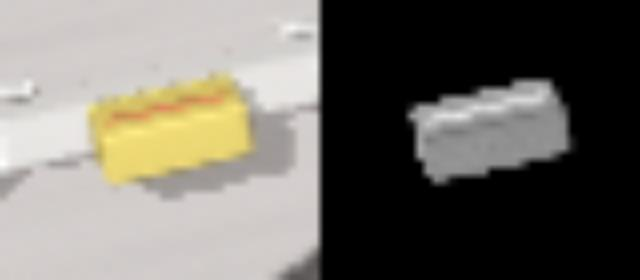

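View pics/m_side.png

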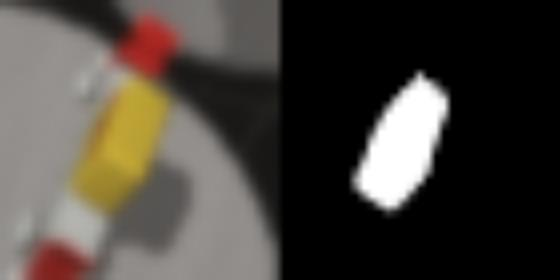

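```bash
sed -i 's|s=np.clip((h\[...,1\]-90)/70,0,1).*|s=np.clip((h[...,1]-(40 if n=="top" else 70))/(60 if n=="top" else 60),0,1)*((h[...,0]>6)\&(h[...,0]<40))|' gfit.py
python3 - <<'E'
from gfit import *
ims0=pickle.load(open("d0.pkl","rb"))[0]; ims4=pickle.load(open("d4.pkl","rb"))[0]
bx4={"top":(355,180,40,35),"side":(320,160,35,35)}
F1=R.from_euler("z",32.2,degrees=True).as_matrix(); o1=np.array([.519,.2247,0])
bx0={"top":(256,198,38,30),"side":(290,250,30,32)}
print("counter top xy,yaw",fit(ims0,o1,F1,bx0,(0,1,5),("top",)),"side",fit(ims0,o1,F1,bx0,(0,1,5),("side",)),"both xyz",fit(ims0,o1,F1,bx0,(0,1,2)),"roll",fit(ims0,o1,F1,bx0,(0,1,2,3)))
S=SEAT-.033*F[:,2]
for n in("top","side"): print(n,"xy",fit(ims4,S,F,bx4,(0,1),(n,)),"xy roll yaw",fit(ims4,S,F,bx4,(0,1,3,5),(n,)))
print("both xyz",fit(ims4,S,F,bx4,(0,1,2)),"roll",fit(ims4,S,F,bx4,(0,1,2,3)))
b={"top":(2.1,.9),"side":(1,2.5)}
print("biased: both xyz",fit(ims4,S,F,bx4,(0,1,2),bias=b),"roll",fit(ims4,S,F,bx4,(0,1,2,3),bias=b),"all",fit(ims4,S,F,bx4,(0,1,2,3,4,5),bias=b))
for n,b in bx4.items():
    a=np.mean(ims4[n],0)[b[1]:b[1]+b[3],b[0]:b[0]+b[2]]; m=mk(a,n)
    cv2.imwrite(f"pics/m_{n}.png",cv2.resize(np.hstack([a[:,:,::-1],np.repeat(m[...,None]*255,3,2)]).astype(np.uint8),None,fx=8,fy=8))
    b=bx0[n]; a=np.mean(ims0[n],0)[b[1]:b[1]+b[3],b[0]:b[0]+b[2]]; m=mk(a,n)
    cv2.imwrite(f"pics/m0_{n}.png",cv2.resize(np.hstack([a[:,:,::-1],np.repeat(m[...,None]*255,3,2)]).astype(np.uint8),None,fx=8,fy=8))
E
```

```text
counter top xy,yaw (array([ 1.54,  1.51, -0.45]), np.float64(8.48)) side (array([-1.2 , -2.32,  6.09]), np.float64(29.86)) both xyz (array([0.11, 1.35, 3.98]), np.float64(48.75)) roll (array([  7.35,   1.48,   5.79, -14.83]), np.float64(29.45))
top xy (array([-3.16,  1.73]), np.float64(13.02)) xy roll yaw (array([-9.19,  1.8 , 10.64,  0.71]), np.float64(6.35))
side xy (array([-4.32, -5.76]), np.float64(7.9)) xy roll yaw (array([-7.65, -6.08,  6.09, -0.28]), np.float64(6.41))
both xyz (array([-2.67,  1.6 ,  2.65]), np.float64(25.09)) roll (array([-6.54,  1.62,  3.41,  8.44]), np.float64(17.86))
biased: both xyz (array([-3.15,  0.9 ,  5.17]), np.float64(24.22)) roll (array([-7.89,  1.24,  5.71,  9.17]), np.float64(16.43)) all (array([-7.61,  0.64,  5.37,  8.73, -0.82,  0.74]), np.float64(16.53))
```

View pics/m_top.png

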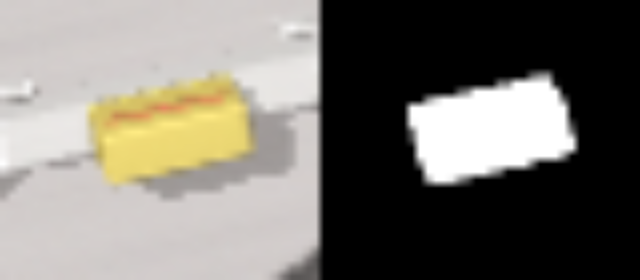

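View pics/m_side.png

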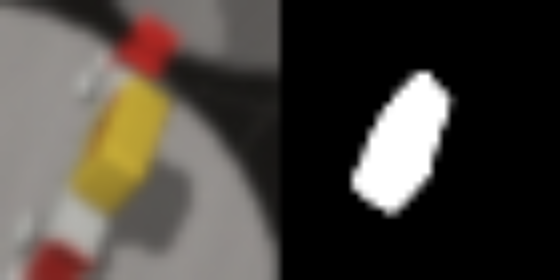

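```bash
python3 - <<'E'
from gfit import *
ims0=pickle.load(open("d0.pkl","rb"))[0]; ims4=pickle.load(open("d4.pkl","rb"))[0]
F1=R.from_euler("z",32.2,degrees=True).as_matrix(); o1=np.array([.519,.2247,0])
bx0={"top":(256,198,38,30),"side":(290,250,30,32)}
bx4={"top":(355,180,40,35),"side":(320,160,35,35)}
print("counter roll top",fit(ims0,o1,F1,bx0,(0,1,3,5),("top",)),"side",fit(ims0,o1,F1,bx0,(0,1,3,5),("side",)))
S=SEAT-.031*F[:,2]-.0009*F[:,0]
for n in ("top","side"): print(n,fit(ims4,S,F,bx4,(0,1,3),(n,)),[ (rr,)+fit(ims4,S,F@R.from_euler("y",rr,degrees=True).as_matrix(),bx4,(0,1,5),(n,)) for rr in (0,4,8,12)])
k=16
for n,b in bx4.items():
    im=cv2.resize(np.mean(ims4[n],0)[b[1]:b[1]+b[3],b[0]:b[0]+b[2],::-1].astype(np.uint8),None,fx=k,fy=k,interpolation=cv2.INTER_CUBIC)
    out=[]
    for roll in (0,8):
        Fr=F@R.from_euler("y",roll,degrees=True).as_matrix()
        q,_=fit(ims4,S,Fr,bx4,(0,1),(n,)); p=S+Fr@np.array([q[0],q[1],0])*1e-3
        j=im.copy()
        uv=(proj(p+GR@Fr.T,cal[n])-[b[0],b[1]]+.5)*k-.5
        for a in range(8):
            for c in range(a+1,8):
                if (np.abs(GR[a]-GR[c])>1e-6).sum()==1: cv2.line(j,tuple(int(v) for v in uv[a]),tuple(int(v) for v in uv[c]),(255,0,0),1)
        out.append(j[:, :])
    cv2.imwrite(f"pics/w_{n}.png",cv2.resize(np.hstack(out),(800,int(800*out[0].shape[0]/out[0].shape[1]/2))))
E
```

```text
counter roll top (array([ 0.69,  1.53,  1.44, -0.01]), np.float64(8.16)) side (array([  6.74,  -2.7 , -16.07,   2.32]), np.float64(12.6))
top (array([-7.03,  2.02, 10.62]), np.float64(6.59)) [(0, array([-1.3 ,  2.04,  2.1 ]), np.float64(12.99)), (4, array([-3.21,  2.12,  1.17]), np.float64(9.57)), (8, array([-5.17,  2.17,  0.97]), np.float64(7.21)), (12, array([-7.14,  2.21,  0.77]), np.float64(6.67))]
side (array([-5.02, -3.  ,  4.12]), np.float64(6.69)) [(0, array([-3.  , -3.12, -1.28]), np.float64(7.91)), (4, array([-4.87, -2.65, -0.92]), np.float64(6.7)), (8, array([-6.81, -1.98, -0.27]), np.float64(6.88)), (12, array([-8.91, -1.37,  0.16]), np.float64(8.64))]
```

View pics/w_top.png

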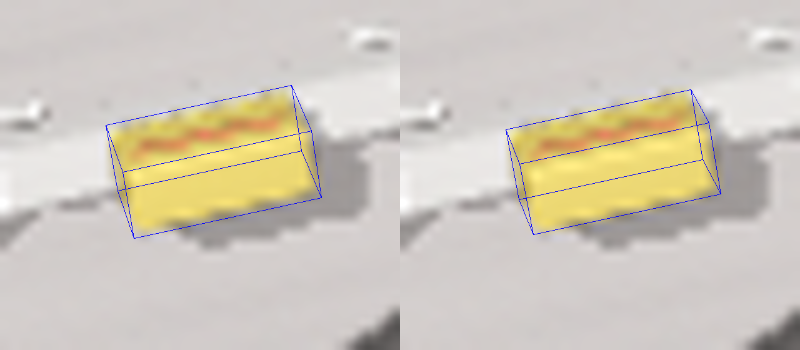

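View pics/w_side.png

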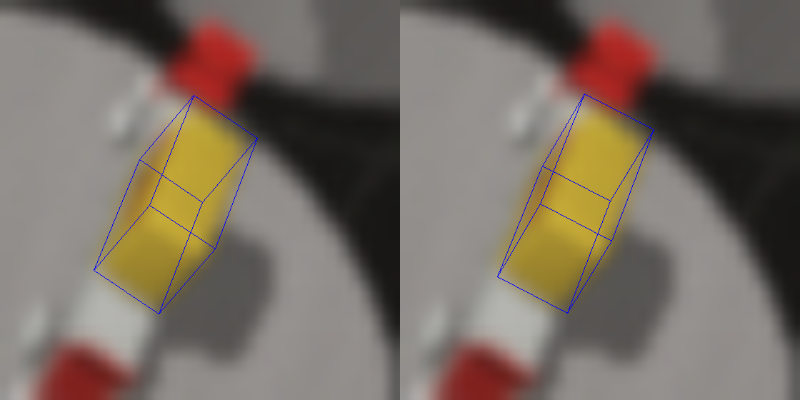

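```bash
python3 - <<'E'
from gfit import *
from rect import rect
ims4=pickle.load(open("d4.pkl","rb"))[0]
S=SEAT-.032*F[:,2]
xs=np.arange(.05,-.035,-.001); ys=np.arange(.015,-.0201,-.001)
for n in("top",):
    for yw in (0,1.5,-1.5):
        Fy=F@R.from_euler("z",yw,degrees=True).as_matrix()
        a=rect(np.mean(ims4[n],0),cal[n],S,Fy,.046,xs,ys)
        m=a.mean(1)
        print(n,yw,"grad sharp",np.abs(np.diff(m,axis=0)).max(0).round(1))
        if yw==0:
            for x,v in zip(xs,m): print("%.0f:%d,%d,%d"%(x*1e3,*v),end="  ")
            print()
    for roll in (0,4,8):
        Fr=F@R.from_euler("y",roll,degrees=True).as_matrix()
        P=np.array([[.012,0,.014],[.012,0,.030],[.012,0,.046],[-.012,0,.046]])
        # world pts -> rect plane x : intersect ray with plane z=.046 in lid frame
        c=F.T@(cal[n]["position"]-S); out=[]
        for p in P:
            q=F.T@(Fr@p); t=(.046-c[2])/(q[2]-c[2]); out.append(round((c+t*(q-c))[0]*1e3,1))
        print(n,roll,out,"face",round(out[0]-out[2],1),"top",round(out[2]-out[3],1),"stripe frac",round((out[0]-out[1]),1))
E
```

```text
top 0 grad sharp [21.3 18.  23.8]
50:210,205,203  49:210,205,203  48:210,205,203  47:211,205,204  46:211,206,204  45:212,206,205  44:212,207,205  43:212,206,205  42:211,206,205  41:211,205,204  40:210,205,203  39:210,205,203  38:210,205,203  37:210,205,203  36:210,205,203  35:210,205,203  34:210,205,204  33:210,206,204  32:210,207,205  31:211,208,207  30:211,209,209  29:211,209,209  28:210,208,206  27:210,206,197  26:210,204,180  25:212,202,157  24:213,200,133  23:215,199,114  22:215,198,103  21:213,195,97  20:210,188,95  19:207,178,93  18:207,164,91  17:210,152,89  16:214,149,89  15:218,155,92  14:221,169,96  13:222,186,101  12:224,201,107  11:230,213,113  10:239,222,120  9:246,228,124  8:249,230,126  7:248,228,125  6:245,225,122  5:241,221,119  4:238,218,117  3:237,217,116  2:237,217,116  1:237,217,116  -0:237,217,116  -1:237,217,116  -2:236,216,116  -3:236,216,116  -4:236,216,116  -5:235,215,115  -6:235,215,115  -7:237,216,115  -8:238,217,114  -9:237,216,113  -10:228,208,111  -11:212,194,112  -12:191,176,116  -13:172,161,124  -14:158,150,135  -15:152,147,144  -16:152,148,150  -17:154,150,152  -18:157,152,152  -19:158,154,152  -20:159,154,153  -21:161,156,155  -22:166,161,160  -23:175,170,168  -24:186,181,180  -25:199,193,192  -26:209,203,202  -27:213,208,207  -28:214,209,207  -29:212,207,206  -30:211,206,204  -31:211,206,204  -32:211,206,204  -33:211,206,204  -34:211,206,204  
top 1.5 grad sharp [21.  17.7 24. ]
top -1.5 grad sharp [20.6 17.3 23.2]
top 0 [np.float64(29.3), np.float64(20.8), np.float64(12.0), np.float64(-12.0)] face 17.3 top 24.0 stripe frac 8.5
top 4 [np.float64(30.7), np.float64(23.3), np.float64(15.7), np.float64(-9.2)] face 15.0 top 24.9 stripe frac 7.4
top 8 [np.float64(32.0), np.float64(25.8), np.float64(19.4), np.float64(-6.2)] face 12.6 top 25.6 stripe frac 6.2
```

```bash
python3 - <<'E'
from gfit import *
from rect import rect
xs=np.arange(.040,-.035,-.00025); ys=np.arange(.0325,.0145,-.00025)
S=SEAT-.032*F[:,2]; out=[]
for f in ("d1","d2","d4"):
    ims,pt,qt=pickle.load(open(f+".pkl","rb"))
    if f=="d4": o,B=S,F
    else:
        Rt=q2R(qt).as_matrix(); B=np.column_stack([Rt[:,0],-Rt[:,1],-Rt[:,2]]); o=pt+Rt@np.array([0,0,.0407])
    a=rect(np.mean(ims["top"],0),cal["top"],o,B,.030,xs,ys); a=np.clip(a,0,255)
    bl=a[...,0]-a[...,2]  # yellow-ness
    for y in (.029,.027,.025):
        j=int((.0325-y)/.00025); p=bl[:,j-3:j+4].mean(1); mx=np.percentile(p,97)
        on=np.where(p>mx/2)[0]; print(f,y,"yellow from %.2f to %.2f len %.2f"%(xs[on[0]]*1e3,xs[on[-1]]*1e3,(xs[on[0]]-xs[on[-1]])*1e3))
    out.append(cv2.resize(a.astype(np.uint8)[:,:,::-1],None,fx=3,fy=1.9))
cv2.imwrite("pics/sl.png",np.hstack(out))
E
```

```text
d1 0.029 yellow from 21.00 to -16.50 len 37.50
d1 0.027 yellow from 19.50 to -17.50 len 37.00
d1 0.025 yellow from 8.50 to -17.25 len 25.75
d2 0.029 yellow from 19.75 to -15.75 len 35.50
d2 0.027 yellow from 17.00 to -16.00 len 33.00
d2 0.025 yellow from 10.00 to -17.75 len 27.75
d4 0.029 yellow from 15.50 to -19.75 len 35.25
d4 0.027 yellow from 15.25 to -21.50 len 36.75
d4 0.025 yellow from 15.75 to -22.00 len 37.75
```

View pics/sl.png

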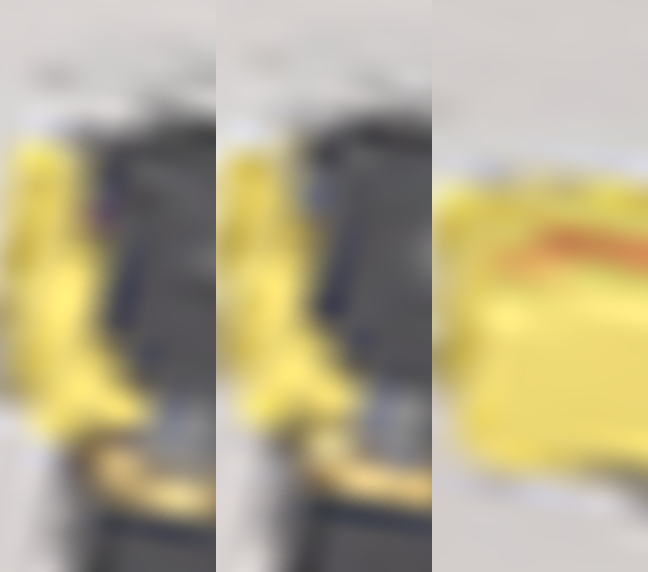

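```bash
python3 - <<'E'
from plant import r,telemetry
print(telemetry.current_ee_pos(),telemetry.current_wrist_force(),telemetry.current_t())
r.sign_off(); print(telemetry.current_t())
E
```

```text
[ 0.29997284 -0.41998378  0.36000496] [0.61643609 0.72404121 0.2020102 ] 37.6583
the job is handed in; nothing more can be done
the job is handed in; nothing more can be done
```

I picked up the yellow-grip bar, leaving the purple and turquoise look-alikes alone. I pressed it along the lid's normal until it snapped in, let go, backed off clear and handed in at about 37.7 s. The interface reports no verdict.

**Pressing:**
- The bar met the beads about 17–18 mm above the lid, as described, and the force fell away about 10 mm further down.
- It touched the lid with the column roughly 3 mm down. The column then slid at about 8–9 N to its hard stop, about 33 mm below the start.
- The highest force I saw was 33 N, against the 60 N limit.

**Last checks:**
- The pictures show the bar lying between the guides with both beads over its ends. After release it settled about 4–5 mm down the slope, as if onto the lower guides, which should stop it at x ≈ −3 mm (limit 5 mm).
- The visible length of the grip matches the untilted view from the hover, so the bar appears flat. I put y at within about 1.5 mm of centre.

**What disagreed:**
- My x estimates for the settled bar ran from −2.7 to about −5.8 mm. I relied on the guides to rule out the larger ones.
- One grip-outline fit gave about 9 degrees of tilt. The same method also gave a false tilt on the flat counter, so I discounted it.
- The clips slipped over at only about 7.5 N, not the stated 10–27 N.
- I saw no contact with the pot, saucepan, jar or spoon, but I did not measure their positions again at the end.

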